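# Load and lock the tumbling cup

## Task

Put every bare-wood toy house into the aluminium cup, then lift the cup by its handle up into the bayonet mount under the green tumbler head (handle under the yellow mark) and twist it until the handle is under the red mark and the lugs are locked, and let it hang there. Then start the tumbler by throwing its red-ball lever all the way over to the far side; leave the painted houses and the other things on the bench where they are.

Things in the scene. Friction and masses are not known exactly. Their poses are not given: they have to be found in the camera images.
- house1_center (a point): bare-wood toy house (4 to 6 of the six are present, the rest None): 24 long (its x) by 18 wide (its y) with upright walls 15 high and a gable roof, ridge along x, 24 high in all, 12 g. Point at its centre, 12 mm above its underside; z up when it stands, as at the start
- house2_center (a point): bare-wood toy house (4 to 6 of the six are present, the rest None): 24 long (its x) by 18 wide (its y) with upright walls 15 high and a gable roof, ridge along x, 24 high in all, 12 g. Point at its centre, 12 mm above its underside; z up when it stands, as at the start
- house3_center (a point): bare-wood toy house (4 to 6 of the six are present, the rest None): 24 long (its x) by 18 wide (its y) with upright walls 15 high and a gable roof, ridge along x, 24 high in all, 12 g. Point at its centre, 12 mm above its underside; z up when it stands, as at the start
- house4_center (a point): bare-wood toy house (4 to 6 of the six are present, the rest None): 24 long (its x) by 18 wide (its y) with upright walls 15 high and a gable roof, ridge along x, 24 high in all, 12 g. Point at its centre, 12 mm above its underside; z up when it stands, as at the start
- house5_center (a point): bare-wood toy house (4 to 6 of the six are present, the rest None): 24 long (its x) by 18 wide (its y) with upright walls 15 high and a gable roof, ridge along x, 24 high in all, 12 g. Point at its centre, 12 mm above its underside; z up when it stands, as at the start
- house6_center (a point): bare-wood toy house (4 to 6 of the six are present, the rest None): 24 long (its x) by 18 wide (its y) with upright walls 15 high and a gable roof, ridge along x, 24 high in all, 12 g. Point at its centre, 12 mm above its underside; z up when it stands, as at the start
- cup_center (a point): open aluminium cup: outside 72 diameter, 90 high, wall 3, floor 4, about 350 g with handle. Point on its axis, 45 mm above its underside; z up, x points away from the handle. Stands on its base and a foot at the handle's end, handle to the robot's front left
- cup_lug (a point): one of the cup's three steel lugs, the one over the handle: point at its underside, 47 mm from the cup's axis (its outer face). Lugs stand at 60, 180 and 300 deg about z from the cup's x, each 18 wide, 36 to 47 mm from the axis, undersides 81 and tops 89 mm above the cup's underside. Axes as the cup's
- cup_handle (a point): where to grip the cup's straight blue handle: mid height of the bar, 130 mm from the cup's axis along its -x, 41 mm above its underside. Bar 16 wide (cup's y), 22 high, from the cup's wall to 175 mm out; a foot at 156 to 172 mm goes down to the bench. The whole balances 55 to 75 mm out from the cup's axis: grip firmly (50 N). Axes as the cup's
- mount (a point): fixed bayonet mount under the tumbler head: point on its vertical axis, level with the tops of its three ledges, 156 mm above the bench. z up, x points away from the red mark. Ledges 6 thick, inner radius 40, outer wall from radius 51; flat roof 14 mm above the ledge tops, so a lug on a ledge has 6 mm to spare above. Let go, the locked cup hangs on the ledges, handle sagging up to 6 deg
- yellow_mark (a point): yellow mark on the head's side, 200 mm above the bench, 60 mm from the mount's axis: with the handle under it (cup's x turned 48 deg = 0.84 rad clockwise from the mount's x, seen from above) the lugs pass up through the 48 deg gaps between the ledges, about 8 deg to spare either way
- red_mark (a point): red mark on the head's side, 200 mm above the bench, 60 mm from the mount's axis along its -x: with the handle under it the lugs are locked over the ledges. Reached from the yellow mark by turning the cup counter-clockwise seen from above, 48 deg; the lugs meet stops about 3 deg further on
- head (a point): centre of the top of the tumbler's motor, 316 mm above the bench on the mount's axis; x and z as the mount's. Motor radius 48; below it the green head, radius 60, from 240 mm down to the ledges at 150 mm. Column 70 square, 260 high, its centre 170 mm to the mount's -y and 65 mm to its +x; a beam at 185 to 235 mm height joins it to the head
- start_tip (a point): centre of the red ball, 26 diameter, on the tumbler's start lever, about 92 mm above the bench when off. The lever's pivot is 22 mm above the bench, 60 mm to the mount's -x and 165 mm to its -y, on a grey block 70 by 50 by 25 high. z and x as the mount's when upright
- start (a joint): start lever, pivot to ball 80 mm, rad: 0 leans to the mount's -x by 0.5 rad (off), 1.0 leans to the mount's +x by 0.5 rad (on, at its stop); light friction (under 2 N at the ball), stays where it is left
- purple_house_center (a point): toy house painted purple, same shape as the bare ones; leave it
- teal_house_center (a point): toy house painted teal, same shape as the bare ones; leave it
- glue: glue bottle, 56 diameter, 120 high, origin at its underside; leave it
- paint_can: small paint tin, 80 diameter, 60 high, origin at its underside; leave it
- brush: paint brush lying on the bench; leave it
- sand_block: cork sanding block 110 by 65 by 30, origin at its underside; leave it
Mind the look-alikes: they are no part of the job. There is more than one size of the part that bears cup_center; the job needs the smallest.

How it is judged (in metres and radians):
On the way, in this order (a step that is already met when the one before it is completed fails the run):
1. every bare-wood house present is inside the upright cup, the cup still on the bench (z of house1_center in the frame of cup_center between -0.044 and 0.045 m and x of house1_center in the frame of cup_center between -0.033 and 0.033 m and y of house1_center in the frame of cup_center between -0.033 and 0.033 m and z of house2_center in the frame of cup_center between -0.044 and 0.045 m and x of house2_center in the frame of cup_center between -0.033 and 0.033 m and y of house2_center in the frame of cup_center between -0.033 and 0.033 m and z of house3_center in the frame of cup_center between -0.044 and 0.045 m and x of house3_center in the frame of cup_center between -0.033 and 0.033 m and y of house3_center in the frame of cup_center between -0.033 and 0.033 m and z of house4_center in the frame of cup_center between -0.044 and 0.045 m and x of house4_center in the frame of cup_center between -0.033 and 0.033 m and y of house4_center in the frame of cup_center between -0.033 and 0.033 m and z of house5_center in the frame of cup_center between -0.044 and 0.045 m and x of house5_center in the frame of cup_center between -0.033 and 0.033 m and y of house5_center in the frame of cup_center between -0.033 and 0.033 m and z of house6_center in the frame of cup_center between -0.044 and 0.045 m and x of house6_center in the frame of cup_center between -0.033 and 0.033 m and y of house6_center in the frame of cup_center between -0.033 and 0.033 m and height (world z) of cup_center below 0.07 m and angle between cup_center's own z axis and vertical below 0.3 rad), for 0.2 s.
2. the cup is up in the mount and twisted home: lugs over the ledges, handle under the red mark, houses inside, the lever still off (horizontal distance between cup_center and mount below 0.01 m and z of cup_center in the frame of mount between -0.041 and -0.027 m and angle between the x axis of cup_center and the x axis of mount, either way round below 0.2 rad and angle between cup_center's own z axis and vertical below 0.14 rad and z of house1_center in the frame of cup_center between -0.044 and 0.045 m and x of house1_center in the frame of cup_center between -0.033 and 0.033 m and y of house1_center in the frame of cup_center between -0.033 and 0.033 m and z of house2_center in the frame of cup_center between -0.044 and 0.045 m and x of house2_center in the frame of cup_center between -0.033 and 0.033 m and y of house2_center in the frame of cup_center between -0.033 and 0.033 m and z of house3_center in the frame of cup_center between -0.044 and 0.045 m and x of house3_center in the frame of cup_center between -0.033 and 0.033 m and y of house3_center in the frame of cup_center between -0.033 and 0.033 m and z of house4_center in the frame of cup_center between -0.044 and 0.045 m and x of house4_center in the frame of cup_center between -0.033 and 0.033 m and y of house4_center in the frame of cup_center between -0.033 and 0.033 m and z of house5_center in the frame of cup_center between -0.044 and 0.045 m and x of house5_center in the frame of cup_center between -0.033 and 0.033 m and y of house5_center in the frame of cup_center between -0.033 and 0.033 m and z of house6_center in the frame of cup_center between -0.044 and 0.045 m and x of house6_center in the frame of cup_center between -0.033 and 0.033 m and y of house6_center in the frame of cup_center between -0.033 and 0.033 m and value of joint start below 0.5 rad), for 0.2 s.
3. the start lever is thrown over (value of joint start above 0.85 rad), for 0.2 s.
At the end, for the whole second after the job is handed in: Every bare-wood house present is in the cup; the cup hangs locked, within 10 mm of the mount's axis and 5 mm below to 9 mm above resting on the ledges, handle within 0.2 rad of the red mark, tilted under 0.14 rad; the start lever is past 0.85 rad (z of house1_center in the frame of cup_center between -0.044 and 0.045 m and x of house1_center in the frame of cup_center between -0.033 and 0.033 m and y of house1_center in the frame of cup_center between -0.033 and 0.033 m and z of house2_center in the frame of cup_center between -0.044 and 0.045 m and x of house2_center in the frame of cup_center between -0.033 and 0.033 m and y of house2_center in the frame of cup_center between -0.033 and 0.033 m and z of house3_center in the frame of cup_center between -0.044 and 0.045 m and x of house3_center in the frame of cup_center between -0.033 and 0.033 m and y of house3_center in the frame of cup_center between -0.033 and 0.033 m and z of house4_center in the frame of cup_center between -0.044 and 0.045 m and x of house4_center in the frame of cup_center between -0.033 and 0.033 m and y of house4_center in the frame of cup_center between -0.033 and 0.033 m and z of house5_center in the frame of cup_center between -0.044 and 0.045 m and x of house5_center in the frame of cup_center between -0.033 and 0.033 m and y of house5_center in the frame of cup_center between -0.033 and 0.033 m and z of house6_center in the frame of cup_center between -0.044 and 0.045 m and x of house6_center in the frame of cup_center between -0.033 and 0.033 m and y of house6_center in the frame of cup_center between -0.033 and 0.033 m and horizontal distance between cup_center and mount below 0.01 m and z of cup_center in the frame of mount between -0.041 and -0.027 m and angle between the x axis of cup_center and the x axis of mount, either way round below 0.2 rad and angle between cup_center's own z axis and vertical below 0.14 rad and value of joint start above 0.85 rad); the robot touches nothing.
It fails at once if a painted house pushed more than 6 cm from its place (distance of any of purple_house_center, teal_house_center from where it was at the start of the episode above 0.06 m).
It fails at once if the glue, tin, brush or sanding block pushed more than 6 cm from its place (distance of any of glue, paint_can, brush, sand_block from where it was at the start of the episode above 0.06 m).
Of house1, house2, house3, house4, house5, house6 only 4 to 6 are there at a start; the rules pass over those that are not, and their reading is None.
At some moment in a run one of house1, house2, house3, house4, house5, house6 may be knocked a few centimetres aside while the robot is not near it.
It also fails if it takes over 210 s, if anything falls off the work surface, if the arm or the gripper's body presses on something with over 40 N, if the wrist force passes 120 N, or if a joint passes its speed limit or range.

## Robot

A 6-joint arm with a two-finger parallel gripper is mounted at the origin on the work surface. World frame = base frame: x ahead of the robot, y to its left, z up, the work surface at z = 0. Lengths are in m, angles in degrees, forces in N, time in s.
With the tool pointing down it reaches from about 0.375 to 0.9 m from the base axis. Payload 3.1 kg.
Tool frame: the origin (TCP) lies on the centre line of the jaws, within the pads' length; the fingertips stand 25 mm ahead of it and the grasp point (between the pads) lies 6 mm ahead of it; z points along the fingers, y is the line along which they close (so a half turn about z gives the same grasp; the last joint's range is limited). The gripper opens to 87 mm and grips with 3 to 60 N. Pads are 19 mm wide; open, the fingers measure 117 mm over their backs; the gripper's body (75 mm by 190 mm) begins 51 mm behind the grasp point.
Start: joints at [-75.602, 30.224, 82.088, -0, 67.689, -10.227], TCP at [0.26, -0.568, 0.248] pointing down, gripper open.
Joint ranges: [-176.69, 176.69], [-43.24, 126.21], [12.49, 139.97], [-82, 262], [0, 151.66], [-163.58, 163.58]. Speed limits (degrees/s): [159.86, 159.86, 180, 180, 180, 180].

## Interface

Orientations are given as a 3x3 rotation matrix whose columns are the frame's x, y, z axes.
In Python, from rig import * gives the robot as it stands.
- The arm moves only by the tool step_arm, never from a script. Its argument "steps" is a list of rows, each a list of 7 numbers: the shift along the tool's x, y, z normalised to -1 to 1, where 1 is 0.3 m, then the turn, a rotation vector about the tool's x, y, z normalised to -1 to 1, where 1 is 45 degrees, then the gripper's target within -1 to 1 (shut at 1, half-way at 0, fully open at -1). A call has 1 to 8 rows; each row is the pose to reach, as a shift and turn from the pose commanded when the call began, along the tool's axes at that moment; what a row does not reach only later rows make up. A row lasts 1/12 s, in which the tool goes at most 41.7 mm and 7.16 degrees, less where a joint would pass 70% of its speed; a pose out of reach is approached as far as the arm can. A call with a number of a shift or a turn outside -1 to 1 is refused whole. A call with a gripper value outside its range is refused whole. The fingers move at their own pace and stop on an object; the grip force is fixed at half the most. Time passes only in rows, so rows that repeat a pose let the fingers close. It gives the time, the measured TCP pose, the force, the opening and the grip force at its end, in the units of the state.
- read_state(): the state, without advancing time (a new reading comes with each control period).
- capture(name): name is "scene" or "top" or "wrist"; returns a dict with "image" (480x640x3 uint8, red, green, blue), "vertical_fov" (degrees; the focal length in pixels is half the picture's height over the tangent of half this angle, whatever the lens; pixels are square), "cx", "cy" (the principal point, pixels), "k1" (the pictures are not rectified: a ray, as slopes to the right and down, at radius r is drawn at 1 + k1 r^2 times it, then the intrinsics apply), "world_from_camera" (4x4, takes a point from camera to world coordinates); the wrist camera has in their place "T_tool_cam" (4x4, takes a point from camera to tool coordinates, whose origin is the TCP and whose axes are the flange's). Camera axes: x right, y down, z forward; pixel columns grow to the right and rows downward; lengths in m; the calibration is good to about 2 mm. A picture is of the moment at which its call begins: read the wrist's pose just before it. There is no depth.
- hand_in(): hands the job in; it is judged then, once.
The state is a dict: "time_s": time; "joint_positions": joint angles; "qvel": joint speeds; "tau": joint torques, N m; "position": TCP position; "tcp_rot": TCP orientation; "force": force on the tool from outside, world axes, zero at the start; "moment": the same for the moment, N m; "opening": opening from 0.0 (shut) to 1.0 (fully open); "grasp_force": force on a finger pad.
Only numpy, scipy, OpenCV 4.12 (cv2) and the standard library are available. Lean on these libraries where they do the work, as an engineer would, in place of code of your own. Each camera call takes 0.05 s, during which the arm holds its last target. There are 200 camera calls.

## Working session

There is one attempt and no reset: what is moved stays moved. The work goes in short steps, Python scripts to look and compute and a tool call to move; the robot and the scene stay as the last step left them, time stands still between calls to the robot, and variables do not carry over. Pictures are saved under pics/ and viewed, at most 14 in all, crops included, and the job is handed in when it is done.

Besides the shell and the picture viewer there is one more tool, called as a command line: name --pt "numbers of a row" for each row, then --argument value for the rest. step_arm: Moves the arm, as the interface text tells. Scaled input: -1 to 1 covers 0.3 m each way for a shift and 45 degrees each way for a turn. Its arguments: {"type":"object","properties":{"steps":{"type":"array"}},"required":["steps"]}

```bash
ls; mkdir -p pics
cat > h.py <<'E'
from rig import *
import numpy as np, cv2
def cam(c):
    f=240/np.tan(np.radians(c["vertical_fov"])/2); return f
def W(c,st=None):
    if "world_from_camera" in c: return np.array(c["world_from_camera"])
    T=np.eye(4);T[:3,:3]=np.array(st["tcp_rot"]);T[:3,3]=st["position"];return T@np.array(c["T_tool_cam"])
def ray(c,T,u,v):
    f=cam(c);d=np.array([(u-c["cx"])/f,(v-c["cy"])/f]);s=d.copy()
    for _ in range(30): s=d/(1+c["k1"]*(s@s))
    return T[:3,3],T[:3,:3]@np.array([s[0],s[1],1.])
def onz(c,T,u,v,z):
    o,d=ray(c,T,u,v);return o+d*(z-o[2])/d[2]
def proj(c,T,p):
    q=T[:3,:3].T@(np.array(p)-T[:3,3]);s=q[:2]/q[2];s=s*(1+c["k1"]*(s@s));return s*cam(c)+[c["cx"],c["cy"]]
def snap(name,fn=None):
    st=read_state();c=capture(name);
    if fn: cv2.imwrite("pics/"+fn,c["image"][:,:,::-1])
    return c,W(c,st),st
E
python3 - <<'E'
from h import *
for n in("scene","top","wrist"):
    c,T,st=snap(n,n+"0.png");print(n,c["vertical_fov"],c["cx"],c["cy"],c["k1"],T.round(3).tolist())
print(st)
E
```

```text
pics
scene 44.24557238462845 311.964420298437 244.15889291772672 0.022212867537211956 [[-0.926, -0.284, 0.251, 0.033], [-0.379, 0.692, -0.615, 0.972], [0.001, -0.664, -0.748, 1.372], [0.0, 0.0, 0.0, 1.0]]
top 43.93036380907333 321.0851141075602 240.94629155772807 -0.1580307615934403 [[-0.025, -0.997, 0.07, 0.336], [-1.0, 0.025, -0.006, 0.023], [0.004, -0.07, -0.998, 1.732], [0.0, 0.0, 0.0, 1.0]]
wrist 67.10327485753632 315.9666656536076 237.7487685205863 0.012412127490100601 [[0.418, -0.876, -0.243, 0.326], [-0.909, -0.403, -0.11, -0.537], [-0.002, 0.267, -0.964, 0.384], [0.0, 0.0, 0.0, 1.0]]
{'time_s': 0.1, 'joint_positions': array([-7.56023578e+01,  3.02742685e+01,  8.21492265e+01,  6.83974091e-04,
        6.76887688e+01, -1.02261207e+01]), 'qvel': array([-0.05006738, -0.12803124, -0.19212291, -0.00596681,  0.04660372,
       -0.03838393]), 'tau': array([ 7.14784528e-04, -4.40984809e+01, -1.77151072e+01,  6.34855963e-02,
        5.33721037e-02, -4.68490680e-05]), 'position': array([ 0.26029857, -0.5675462 ,  0.24666168]), 'tcp_rot': array([[ 9.09065360e-01,  4.16653265e-01, -4.76500381e-04],
       [ 4.16653383e-01, -9.09063444e-01,  1.90057897e-03],
       [ 3.58713357e-04, -1.92628600e-03, -9.99998080e-01]]), 'force': array([-0.23536192, -0.07973708,  0.49165123]), 'moment': array([-0.04760327,  0.04359153, -0.03091789]), 'grasp_force': 0.0, 'opening': 0.9967406362615335}
```

View pics/top0.png

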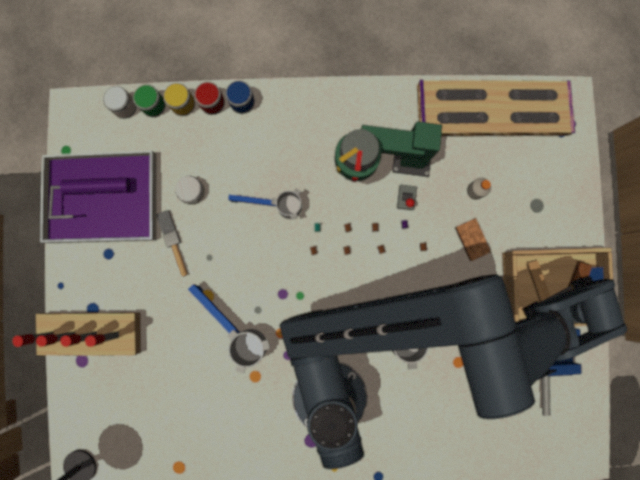

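View pics/scene0.png

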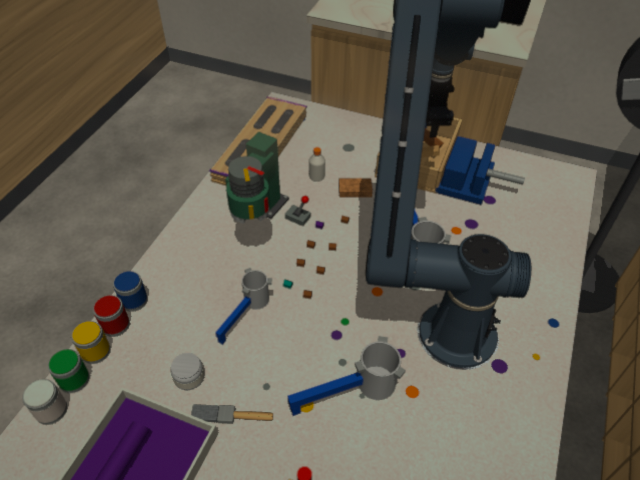

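The top view shows six brown candidates (314,250), (347,250), (381,248), (423,246), (348,227), (376,227). The look-alikes are teal (318,227) and purple (405,224).

Cups are at (290,205), which looks smallest, plus a larger one at (248,347) and one behind the arm at (410,350). The mount is around (357,155) with the red lever ball at (410,203). I'll check this in one close crop.

Run:
```python
from h import *
im=cv2.imread("pics/top0.png")
cv2.imwrite("pics/crop1.png",cv2.resize(im[115:270,220:450],None,fx=3.45,fy=3.45,interpolation=cv2.INTER_CUBIC))
im=cv2.imread("pics/scene0.png")
cv2.imwrite("pics/crop2.png",cv2.resize(im[130:345,205:405],None,fx=2.75,fy=2.75,interpolation=cv2.INTER_CUBIC))
```

```text
(no output)
```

View pics/crop1.png

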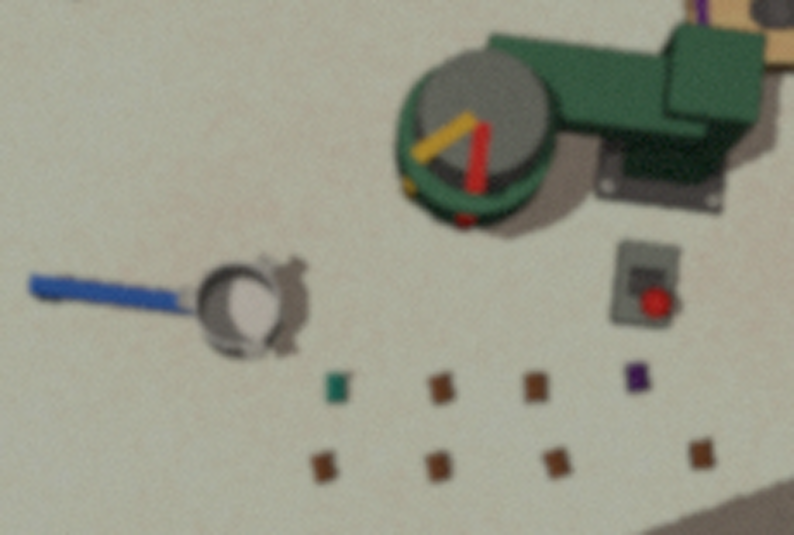

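View pics/crop2.png

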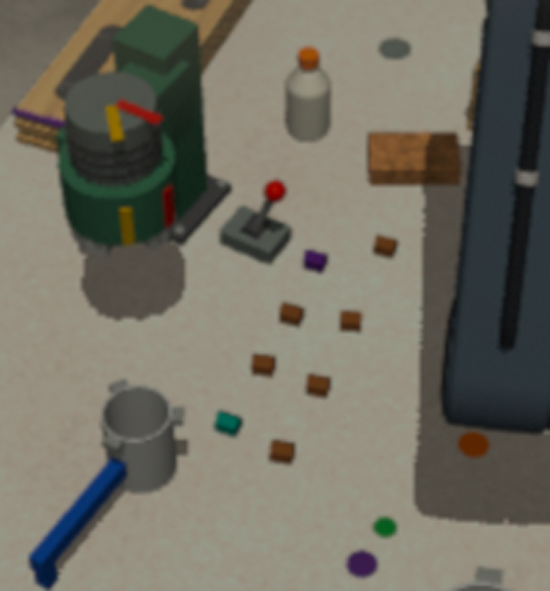

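The crops confirm it: six bare brown houses, teal and purple ones apart, the small cup with its handle to the left, and the mount with red and yellow marks. Next I'll measure by colour.

```bash
cat >> h.py <<'E'
def blobs(c,lo,hi,roi=None,amin=15,blur=1):
    hsv=cv2.cvtColor(c["image"],cv2.COLOR_RGB2HSV)
    m=cv2.inRange(hsv,np.array(lo),np.array(hi))
    if roi: k=np.zeros_like(m);k[roi[1]:roi[3],roi[0]:roi[2]]=255;m&=k
    out=[]
    for q in cv2.findContours(m,cv2.RETR_EXTERNAL,cv2.CHAIN_APPROX_NONE)[0]:
        if cv2.contourArea(q)>=amin:
            mm=cv2.moments(q);out.append((mm["m10"]/mm["m00"],mm["m01"]/mm["m00"],mm["m00"],cv2.minAreaRect(q),q))
    return sorted(out,key=lambda b:b[0])
E
python3 - <<'E'
from h import *
c,T,st=snap("top");s,S,_=snap("scene")
def tri(a,b):
    o,d=ray(c,T,*a);p,e=ray(s,S,*b);A=np.stack([d,-e],1);t=np.linalg.lstsq(A,p-o,rcond=None)[0]
    x,y=o+d*t[0],p+e*t[1];return ((x+y)/2).round(4),np.linalg.norm(x-y).round(4)
print("houses")
for b in blobs(c,(3,110,40),(18,255,200),(300,215,440,260)): print(np.round(b[:3],1),onz(c,T,b[0],b[1],.018).round(4),np.round(b[3][2]),np.round(b[3][1],1))
for b in blobs(s,(3,110,40),(18,255,200),(285,205,360,305)): print(" s",np.round(b[:3],1),onz(s,S,b[0],b[1],.014).round(4))
ra=[b for b in blobs(c,(0,170,120),(6,255,255),(390,190,430,215))];rb=[b for b in blobs(s,(0,170,100),(6,255,255),(290,190,320,210))]
print([np.round(b[:3],1) for b in ra+rb]); print("ball",tri(ra[0][:2],rb[0][:2]))
for n,z,r in(("blue",.05,(225,185,280,215)),):
    for b in blobs(c,(100,120,40),(125,255,255),r): print(n,np.round(b[:3],1),onz(c,T,b[0],b[1],z).round(4),[onz(c,T,*p,z).round(4).tolist() for p in cv2.boxPoints(b[3])])
for nm,lo,hi in(("yel",(18,150,100),(30,255,255)),("red",(0,170,100),(6,255,255))):
    for n,cc,TT,r in(("t",c,T,(330,125,380,185)),("s",s,S,(225,150,285,225))):
        for b in blobs(cc,lo,hi,r,3): print(nm,n,np.round(b[:3],1))
# motor top: grey circle
hsv=cv2.cvtColor(c["image"],cv2.COLOR_RGB2HSV)
g=cv2.inRange(hsv,(35,90,20),(90,255,255));g[:120]=0;g[190:]=0
k=cv2.findContours(g[:, :],cv2.RETR_EXTERNAL,cv2.CHAIN_APPROX_NONE)[0]
print("cup px white?",hsv[205,285:300].tolist()[:6], hsv[150,345:370:5].tolist())
E
```

```text
houses
[313.3 250.1  16. ] [0.4305 0.0359 0.018 ] 72.0 [6.  3.8]
[346.6 249.8  16.5] [ 0.4288 -0.0601  0.018 ] 90.0 [6. 4.]
[347.5 227.2  15.5] [ 0.4942 -0.0645  0.018 ] 0.0 [3. 6.]
[374.9 226.5  18. ] [ 0.4943 -0.1441  0.018 ] 90.0 [5. 4.]
[381.1 248.7  15.5] [ 0.4296 -0.16    0.018 ] 90.0 [5. 4.]
[423.  246.4  19.5] [ 0.433  -0.2824  0.018 ] 90.0 [5. 4.]
 s [300.3 262.   37.5] [ 0.4933 -0.0643  0.014 ]
 s [307.4 293.8  39.5] [0.4283 0.0368 0.014 ]
 s [310.5 243.8  34.5] [ 0.4928 -0.1436  0.014 ]
 s [320.3 269.6  37. ] [ 0.427  -0.0599  0.014 ]
 s [331.9 246.3  31.5] [ 0.4281 -0.159   0.014 ]
 s [344.7 219.1  30. ] [ 0.4318 -0.2826  0.014 ]
[array([409.8, 202.5,  28. ]), array([304.6, 198.7,  23. ])]
ball (array([ 0.5506, -0.2351,  0.1035]), np.float64(0.0008))
blue [248.8 199.5 137.5] [0.5778 0.2163 0.05  ] [[0.579, 0.2741, 0.05], [0.5928, 0.2725, 0.05], [0.5768, 0.1546, 0.05], [0.563, 0.1563, 0.05]]
yel t [347.9 154.7  68.5]
yel s [246.2 174.3  42.5]
red t [358.1 161.5  60. ]
red s [255.6 170.5  34.5]
cup px white? [[16, 26, 108], [17, 27, 131], [17, 23, 152], [18, 23, 168], [21, 26, 169], [19, 25, 171]] [[35, 16, 96], [21, 120, 125], [21, 186, 166], [3, 120, 130], [33, 24, 94]]
```

```bash
cat >> h.py <<'E'
from scipy.spatial.transform import Rotation as Ro
def Rd(yaw,tilt=0):
    return (Ro.from_euler('z',yaw,degrees=True).as_matrix()@np.diag([1,-1,-1.]))
def plan(wps,st=None,off=(0,0,0)):
    "wps: (x,y,z,yaw); prints normalised rows, max rows needed"
    st=st or read_state();R=np.array(st["tcp_rot"]);p=np.array(st["position"])-off;pp=p;pr=R
    for w in wps:
        q=np.array(w[:3]);Rw=Rd(w[3]);rel=Ro.from_matrix(R.T@Rw).as_rotvec(degrees=True)/45
        n=max(np.linalg.norm(q-pp)/.0417,np.degrees(np.linalg.norm(Ro.from_matrix(pr.T@Rw).as_rotvec()))/7.16)
        print(((R.T@(q-p))/.3).round(3).tolist(),rel.round(3).tolist(),"rows",round(n,1));pp=q;pr=Rw
E
python3 - <<'E'
from h import *
plan([(.36,-.324,.3,0),(.44,-.08,.3,0)])
E
```

```text
[0.641, -0.601, -0.176] [-0.001, 0.0, 0.547] rows 6.4
[1.222, -1.229, -0.175] [-0.001, 0.0, 0.547] rows 6.2
```

step_arm --pt "0.641 -0.601 -0.176 0 0 0.547 0" --pt "0.641 -0.601 -0.176 0 0 0.547 0" --pt "0.641 -0.601 -0.176 0 0 0.547 0" --pt "0.641 -0.601 -0.176 0 0 0.547 0" --pt "0.641 -0.601 -0.176 0 0 0.547 0" --pt "0.641 -0.601 -0.176 0 0 0.547 0" --pt "0.641 -0.601 -0.176 0 0 0.547 0" --pt "0.641 -0.601 -0.176 0 0 0.547 0"

```text
time_s: 0.92
position: [0.3611, -0.3199, 0.3013]
tcp_rot: [[1.0, 0.005, 0.001], [0.005, -1.0, 0.001], [0.001, -0.001, -1.0]]
force: [-0.1, -0.1, 0.4]
opening: 0.527
grasp_force: 0.0
```

step_arm --pt "0.267 -0.813 0 0 0 0 0" --pt "0.267 -0.813 0 0 0 0 0" --pt "0.267 -0.813 0 0 0 0 0" --pt "0.267 -0.813 0 0 0 0 0" --pt "0.267 -0.813 0 0 0 0 0" --pt "0.267 -0.813 0 0 0 0 0" --pt "0.267 -0.813 0 0 0 0 0" --pt "0.267 -0.813 0 0 0 0 0"

```text
time_s: 1.58
position: [0.4407, -0.0787, 0.3002]
tcp_rot: [[1.0, 0.005, -0.0], [0.005, -1.0, -0.0], [-0.0, 0.0, -1.0]]
force: [-0.1, -0.2, 0.4]
opening: 0.5
grasp_force: 0.0
```

Run:
```python
from h import *
c,T,st=snap("wrist","w1.png");print(st["time_s"],st["position"],st["qvel"].round(1),T[:3,3])
t,TT,_=snap("top","t1.png")
for b in blobs(c,(3,110,40),(18,255,200),None,60): print(np.round(b[:3],1),onz(c,T,b[0],b[1],.015).round(4),np.round(b[3][2]),np.round(b[3][1],1))
```

```text
1.5833 [ 0.44070666 -0.07869879  0.30023549] [-4.1  0.2 -0.3 -1.8 -0.4 -1.3] [ 0.51274368 -0.07837766  0.43804257]
[203.1 328.1 659. ] [0.2728 0.0668 0.015 ] 2.0 [19.6 64.3]
[297.2 346.9 124. ] [ 0.2458 -0.0553  0.015 ] 90.0 [ 8. 22.]
[300.4 212.6 277. ] [ 0.4266 -0.0605  0.015 ] 81.0 [21.4 14.8]
[304.5 157.7 212. ] [ 0.4904 -0.0655  0.015 ] 79.0 [20.  14.3]
[372.8 157.1 317.5] [ 0.4915 -0.1435  0.015 ] 90.0 [21. 16.]
[383.9 212.6 308. ] [ 0.4272 -0.1597  0.015 ] 74.0 [22.5 15.4]
[ 397.8  384.  6372.5] [ 0.1896 -0.1919  0.015 ] 90.0 [ 21. 410.]
[428.8 328.6 655. ] [ 0.2738 -0.2267  0.015 ] 87.0 [64.3 20.1]
[486.4 209.6 365. ] [ 0.4314 -0.2808  0.015 ] 90.0 [22. 19.]
[ 601.4  196.6 2936.5] [ 0.4474 -0.4121  0.015 ] 78.0 [102.2  69.1]
[628.  184.6 509.5] [ 0.4614 -0.4394  0.015 ] 90.0 [50. 24.]
```

View pics/w1.png

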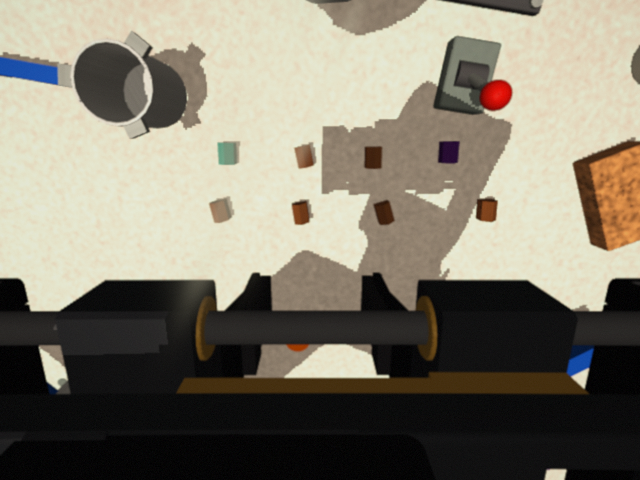

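The wrist view shows the houses at (221,210), (301,212), (384,212), (487,210), (305,156) and (373,157). The cup rim is around (112,83), and the lever is off, with its ball at (496,95).

```bash
cat >> h.py <<'E'
def house(c,T,x,y,z=.02,h=22,sat=None):
    u,v=proj(c,T,(x,y,z)).round().astype(int);a=c["image"][v-h:v+h,u-h:u+h].astype(float)
    s=(a[...,0]-a[...,2]);s=cv2.GaussianBlur(np.clip(s*2,0,255).astype(np.uint8),(3,3),0)
    m=cv2.threshold(s,0,255,cv2.THRESH_OTSU)[1]
    k=max(cv2.findContours(m,cv2.RETR_EXTERNAL,cv2.CHAIN_APPROX_NONE)[0],key=cv2.contourArea)+[u-h,v-h]
    P=np.array([onz(c,T,*p,z)[:2] for p in k.reshape(-1,2)])*1000
    (cx,cy),(w,hh),an=cv2.minAreaRect(P.astype(np.float32))
    if w<hh: an-=90
    an=(an+90)%180-90
    return cx/1000,cy/1000,round(an),round(max(w,hh)),round(min(w,hh))
E
python3 - <<'E'
from h import *
c,T,st=snap("wrist")
for p in [(.43,.036),(.427,-.0605),(.427,-.16),(.4314,-.281),(.4915,-.0648),(.4915,-.1435)]: print(np.round(house(c,T,*p),4))
im=c["image"].astype(int)
for u,v in((73,83),(152,83),(112,41),(112,125)): print(onz(c,T,u,v,.09).round(4))
b=blobs(c,(100,120,40),(125,255,255),(0,40,75,100))
for q in b: print(q[2],[onz(c,T,*p,.052).round(4)[:2].tolist() for p in cv2.boxPoints(q[3])])
t,TT,_=snap("top")
E=[onz(t,TT,a,b,.09).round(4) for a,b in((277,205),(290,193),(303,205),(290,218))];print(E)
E
```

```text
[ 0.4279  0.0357 11.     25.     18.    ]
[ 0.4259 -0.0604  9.     25.     17.    ]
[ 0.4268 -0.1599 17.     25.     17.    ]
[ 0.4306 -0.2807  0.     24.     18.    ]
[ 0.4916 -0.0647 12.     25.     18.    ]
[ 0.4908 -0.1438  2.     23.     16.    ]
[0.558  0.1337 0.09  ]
[0.5585 0.0642 0.09  ]
[0.5916 0.0943 0.09  ]
[0.5227 0.1049 0.09  ]
858.5 [[0.5691, 0.229], [0.5842, 0.2224], [0.5761, 0.1713], [0.5606, 0.1772]]
[array([0.5545, 0.1334, 0.09  ]), array([0.5873, 0.0965, 0.09  ]), array([0.5527, 0.0611, 0.09  ]), array([0.5172, 0.098 , 0.09  ])]
```

Run:
```python
from h import *
plan([(.428,.036,.10,11),(.428,.036,.029,11)])
```

```text
[-0.041, -0.394, 0.667] [0.001, 0.0, -0.247] rows 5.6
[-0.041, -0.394, 0.904] [0.001, 0.0, -0.247] rows 1.7
```

step_arm --pt "-0.041 -0.394 0.667 0 0 -0.247 0" --pt "-0.041 -0.394 0.667 0 0 -0.247 0" --pt "-0.041 -0.394 0.667 0 0 -0.247 0" --pt "-0.041 -0.394 0.667 0 0 -0.247 0" --pt "-0.041 -0.394 0.667 0 0 -0.247 0" --pt "-0.041 -0.394 0.667 0 0 -0.247 0" --pt "-0.041 -0.394 0.904 0 0 -0.247 0" --pt "-0.041 -0.394 0.904 0 0 -0.247 0"

```text
time_s: 2.45
position: [0.4282, 0.037, 0.0271]
tcp_rot: [[0.981, 0.192, 0.0], [0.192, -0.981, -0.0], [0.0, 0.0, -1.0]]
force: [0.5, -0.4, -0.1]
opening: 0.503
grasp_force: 0.0
```

step_arm --pt "0 0 0 0 0 0 0" --pt "0 0 0 0 0 0 1" --pt "0 0 0 0 0 0 1" --pt "0 0 0 0 0 0 1" --pt "0 0 0 0 0 0 1" --pt "0 0 0 0 0 0 1" --pt "0 0 -0.4 0 0 0 1" --pt "0 0 -0.4 0 0 0 1"

```text
time_s: 3.12
position: [0.4254, 0.0381, 0.1099]
tcp_rot: [[0.981, 0.192, -0.011], [0.192, -0.981, 0.002], [-0.011, -0.004, -1.0]]
force: [1.6, -0.8, 0.1]
opening: 0.201
grasp_force: 30.0
```

Run:
```python
from h import *
st=read_state();print(st["time_s"],st["position"],st["opening"],st["grasp_force"])
plan([(.557,.099,.15,11),(.557,.099,.13,11)])
```

```text
3.1167 [0.42542602 0.03813248 0.10988401] 0.20140598453541808 29.999611519742757
[0.468, -0.115, -0.138] [-0.005, 0.014, 0.002] rows 3.6
[0.469, -0.115, -0.072] [-0.005, 0.014, 0.002] rows 0.5
```

step_arm --pt "0 0 -0.138 0 0 0 1" --pt "0.468 -0.115 -0.138 0 0 0 1" --pt "0.468 -0.115 -0.138 0 0 0 1" --pt "0.468 -0.115 -0.138 0 0 0 1" --pt "0.468 -0.115 -0.138 0 0 0 1" --pt "0.468 -0.115 -0.138 0 0 0 1" --pt "0.468 -0.115 -0.072 0 0 0 1" --pt "0.468 -0.115 -0.072 0 0 0 1"

```text
time_s: 3.78
position: [0.556, 0.0989, 0.1318]
tcp_rot: [[0.981, 0.193, -0.007], [0.193, -0.981, -0.0], [-0.007, -0.001, -1.0]]
force: [-0.2, -0.3, -0.3]
opening: 0.202
grasp_force: 30.0
```

step_arm --pt "0 0 0 0 0 0 1" --pt "0 0 0 0 0 0 0" --pt "0 0 0 0 0 0 0" --pt "0 0 0 0 0 0 0" --pt "0 0 0 0 0 0 0" --pt "0 0 0 0 0 0 0" --pt "0 0 -0.15 0 0 0 0" --pt "0 0 -0.15 0 0 0 0"

```text
time_s: 4.45
position: [0.5617, 0.099, 0.1828]
tcp_rot: [[0.981, 0.193, 0.007], [0.193, -0.981, -0.0], [0.007, 0.001, -1.0]]
force: [0.8, -0.4, 0.9]
opening: 0.493
grasp_force: 0.0
```

Run:
```python
from h import *
c,T,st=snap("wrist");t,TT,_=snap("top","t2.png")
print(st["time_s"],st["position"],st["opening"])
cv2.imwrite("pics/m1.png",np.hstack([c["image"][:,:,::-1],cv2.resize(t["image"][170:260,260:440,::-1],None,fx=3,fy=480/90)])[:, :1180][::1,::1][:480])
im=cv2.imread("pics/m1.png");cv2.imwrite("pics/m1.png",cv2.resize(im,None,fx=.67,fy=.67,interpolation=cv2.INTER_AREA))
plan([(.426,-.0605,.12,9),(.426,-.0605,.028,9)])
```

```text
4.45 [0.56172756 0.09900555 0.18282637] 0.49323089549151633
[-0.544, 0.435, 0.201] [0.001, -0.006, 0.047] rows 5.2
[-0.545, 0.434, 0.508] [0.001, -0.006, 0.047] rows 2.2
```

View pics/m1.png

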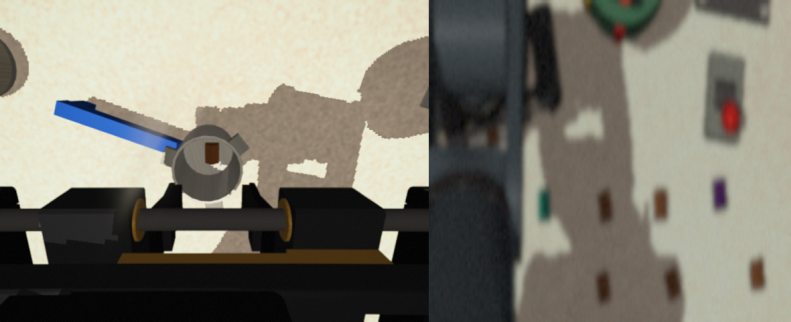

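The house is in the cup (left panel, ~(212,152)) and the five others stand undisturbed.

```bash
cat >> h.py <<'E'
def cycle(x,y,yaw,dx=.557,dy=.099,st=None):
    plan([(x,y,.12,yaw),(x,y,.028,yaw)],st)
    s={"position":np.array([x,y,.148]),"tcp_rot":Rd(yaw)}
    plan([(dx,dy,.16,yaw),(dx,dy,.132,yaw)],s)
E
python3 - <<'E'
from h import *
cycle(.426,-.0605,9)
E
```

```text
[-0.544, 0.435, 0.201] [0.001, -0.006, 0.047] rows 5.2
[-0.545, 0.434, 0.508] [0.001, -0.006, 0.047] rows 2.2
[0.514, -0.457, -0.04] [0.0, 0.0, 0.0] rows 5.0
[0.514, -0.457, 0.053] [0.0, 0.0, 0.0] rows 0.7
```

step_arm --pt "-0.544 0.435 0.201 0 0 0.047 0" --pt "-0.544 0.435 0.201 0 0 0.047 0" --pt "-0.544 0.435 0.201 0 0 0.047 0" --pt "-0.544 0.435 0.201 0 0 0.047 0" --pt "-0.544 0.435 0.201 0 0 0.047 0" --pt "-0.544 0.435 0.508 0 0 0.047 0" --pt "-0.544 0.435 0.508 0 0 0.047 0" --pt "-0.544 0.435 0.508 0 0 0.047 0"

```text
time_s: 5.22
position: [0.421, -0.0609, 0.0245]
tcp_rot: [[0.988, 0.154, -0.006], [0.154, -0.988, 0.002], [-0.005, -0.003, -1.0]]
force: [-10.0, 5.0, 198.6]
opening: 0.499
grasp_force: 99.3
```

step_arm --pt "0 0 0 0 0 0 1" --pt "0 0 0 0 0 0 1" --pt "0 0 0 0 0 0 1" --pt "0 0 0 0 0 0 1" --pt "0 0 -0.4 0 0 0 1" --pt "0 0 -0.4 0 0 0 1" --pt "0 0 -0.4 0 0 0 1" --pt "0 0 -0.4 0 0 0 1"

```text
time_s: 5.88
position: [0.4272, -0.0615, 0.1516]
tcp_rot: [[0.987, 0.157, 0.01], [0.157, -0.988, -0.004], [0.01, 0.006, -1.0]]
force: [0.4, 0.4, 0.2]
opening: 0.029
grasp_force: 0.0
```

step_arm --pt "0.514 -0.457 -0.04 0 0 0 1" --pt "0.514 -0.457 -0.04 0 0 0 1" --pt "0.514 -0.457 -0.04 0 0 0 1" --pt "0.514 -0.457 -0.04 0 0 0 1" --pt "0.514 -0.457 -0.04 0 0 0 1" --pt "0.514 -0.457 0.053 0 0 0 1" --pt "0.514 -0.457 0.053 0 0 0 1" --pt "0.514 -0.457 0.053 0 0 0 1"

```text
time_s: 6.55
position: [0.5527, 0.0996, 0.1291]
tcp_rot: [[0.987, 0.158, -0.006], [0.158, -0.987, -0.0], [-0.005, -0.001, -1.0]]
force: [-1.1, -1.0, -0.6]
opening: 0.004
grasp_force: 0.0
```

step_arm --pt "0 0 0 0 0 0 0" --pt "0 0 0 0 0 0 0" --pt "0 0 0 0 0 0 0" --pt "0 0 0 0 0 0 0" --pt "0 0 0 0 0 0 0" --pt "0 0 -0.15 0 0 0 0" --pt "0 0 -0.15 0 0 0 0" --pt "0 0 -0.15 0 0 0 0"

```text
time_s: 7.22
position: [0.5569, 0.0988, 0.1783]
tcp_rot: [[0.988, 0.156, 0.006], [0.156, -0.988, -0.0], [0.006, 0.001, -1.0]]
force: [1.0, 0.5, 0.7]
opening: 0.474
grasp_force: 0.0
```

Run:
```python
from h import *
cycle(.427,-.16,17)
t,TT,_=snap("top")
for b in blobs(t,(3,110,40),(18,255,200),(300,215,440,260)): print(np.round(b[:3],1),onz(t,TT,b[0],b[1],.018).round(4))
```

```text
[-0.564, 0.784, 0.192] [0.002, -0.008, -0.178] rows 7.1
[-0.565, 0.784, 0.498] [0.002, -0.008, -0.178] rows 2.2
[0.667, -0.699, -0.04] [0.0, 0.0, 0.0] rows 7.0
[0.667, -0.699, 0.053] [0.0, 0.0, 0.0] rows 0.7
[346.4 250.2  17.5] [ 0.4278 -0.0594  0.018 ]
[347.4 227.3  15. ] [ 0.494  -0.0642  0.018 ]
[374.9 226.6  17.5] [ 0.494  -0.1439  0.018 ]
[380.9 248.9  18.5] [ 0.4289 -0.1595  0.018 ]
[423.  246.5  19. ] [ 0.4329 -0.2823  0.018 ]
```

A hard touch: the descent was planned from a pose read mid-motion. The fingertips met the bench at 198 N and the grasp missed. From here I'll settle before planning and descend slowly.

Run:
```python
from h import *
c=capture("wrist");st=read_state();print(st["position"],st["force"],st["time_s"])
plan([(.426,-.0605,.12,9)])
```

```text
[0.55469613 0.09883429 0.17608704] [-0.65150915 -0.01335392  0.16628506] 7.3167
[-0.507, 0.458, 0.187] [0.0, -0.001, -0.0] rows 5.1
```

step_arm --pt "-0.125 0.115 0.047 0 0 0 0" --pt "-0.25 0.23 0.094 0 0 0 0" --pt "-0.375 0.345 0.14 0 0 0 0" --pt "-0.48 0.43 0.18 0 0 0 0" --pt "-0.507 0.458 0.187 0 0 0 0" --pt "-0.507 0.458 0.187 0 0 0 0" --pt "-0.507 0.458 0.187 0 0 0 0" --pt "-0.507 0.458 0.187 0 0 0 0"

```text
time_s: 7.98
position: [0.4263, -0.0607, 0.1194]
tcp_rot: [[0.988, 0.155, -0.0], [0.155, -0.988, 0.0], [-0.0, -0.0, -1.0]]
force: [0.3, 0.6, 0.7]
opening: 0.501
grasp_force: 0.0
```

Run:
```python
from h import *
c,T,st=snap("wrist","w3.png");print(st["position"],st["force"].round(1),st["qvel"].round(1))
for p in [(.427,-.06)]: print(np.round(house(c,T,*p,h=45),4), proj(c,T,(*p,.02)))
c,T,st=snap("wrist")
plan([(.426,-.0605,.04,9),(.426,-.0605,.029,9)],st)
```

```text
[ 0.42631126 -0.06070984  0.11942557] [0.3 0.6 0.7] [ 2.2 -0.5 -1.6 -0.1  0.  -0.1]
[ 0.4255 -0.0594  6.     26.     17.    ] [315.16364213 245.56109613]
[-0.004, 0.0, 0.266] [0.0, -0.001, 0.0] rows 1.9
[-0.004, 0.0, 0.302] [0.0, -0.001, 0.0] rows 0.3
```

View pics/w3.png

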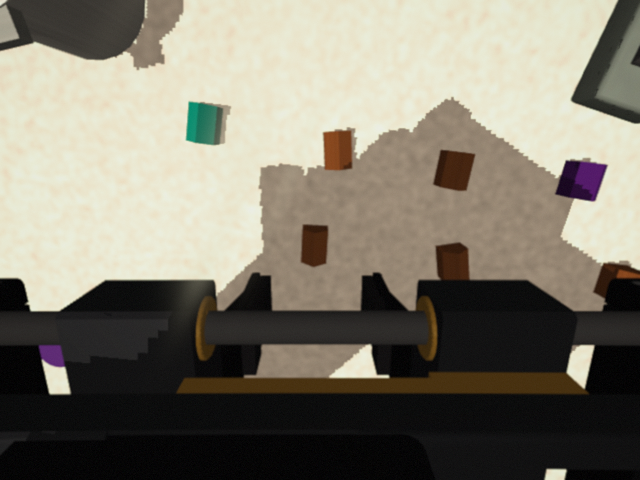

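The house is centred under the jaws at (314,245).

step_arm --pt "-0.002 0 0.08 0 0 0 0" --pt "-0.004 0.0 0.16 0 0 0 0" --pt "-0.004 0.0 0.23 0 0 0 0" --pt "-0.004 0 0.275 0 0 0 0" --pt "-0.004 0 0.295 0 0 0 0" --pt "-0.004 0 0.3 0 0 0 0" --pt "-0.004 0 0.3 0 0 0 0" --pt "-0.004 0 0.3 0 0 0 0.3"

```text
time_s: 8.75
position: [0.4257, -0.0605, 0.0303]
tcp_rot: [[0.987, 0.158, 0.001], [0.158, -0.987, -0.001], [0.001, 0.001, -1.0]]
force: [0.3, -0.9, 0.1]
opening: 0.468
grasp_force: 0.0
```

step_arm --pt "0 0 0 0 0 0 1" --pt "0 0 0 0 0 0 1" --pt "0 0 0 0 0 0 1" --pt "0 0 0 0 0 0 1" --pt "0 0 -0.1 0 0 0 1" --pt "0 0 -0.2 0 0 0 1" --pt "0 0 -0.3 0 0 0 1" --pt "0 0 -0.4 0 0 0 1"

```text
time_s: 9.42
position: [0.4243, -0.0606, 0.1508]
tcp_rot: [[0.988, 0.156, -0.001], [0.156, -0.988, 0.0], [-0.001, -0.001, -1.0]]
force: [0.9, -0.2, 0.1]
opening: 0.204
grasp_force: 30.0
```

step_arm --pt "0 0 0 0 0 0 1" --pt "0.1 -0.09 0 0 0 0 1" --pt "0.22 -0.2 0 0 0 0 1" --pt "0.34 -0.31 0 0 0 0 1" --pt "0.45 -0.41 0 0 0 0 1" --pt "0.51 -0.455 0 0 0 0 1" --pt "0.514 -0.457 0.02 0 0 0 1" --pt "0.514 -0.457 0.04 0 0 0 1"

```text
time_s: 10.08
position: [0.5568, 0.1004, 0.1369]
tcp_rot: [[0.987, 0.16, 0.001], [0.16, -0.987, -0.0], [0.001, 0.0, -1.0]]
force: [-0.6, -0.3, -0.8]
opening: 0.201
grasp_force: 30.0
```

step_arm --pt "0 0 0 0 0 0 1" --pt "0 0 0 0 0 0 0" --pt "0 0 0 0 0 0 0" --pt "0 0 0 0 0 0 0" --pt "0 0 -0.05 0 0 0 0" --pt "0 0 -0.1 0 0 0 0" --pt "0 0 -0.13 0 0 0 0" --pt "0 0 -0.13 0 0 0 0"

```text
time_s: 10.75
position: [0.5571, 0.0982, 0.179]
tcp_rot: [[0.988, 0.156, 0.005], [0.156, -0.988, -0.0], [0.005, 0.001, -1.0]]
force: [0.6, 0.8, 0.6]
opening: 0.501
grasp_force: 0.0
```

```bash
cat >> h.py <<'E'
def cyc2(x,y,yaw,dx=.557,dy=.099):
    capture("top");st=read_state();print(st["position"].round(4),st["opening"].round(3),st["time_s"])
    plan([(x,y,.12,yaw)],st)
    plan([(dx,dy,.138,yaw)],{"position":np.array([x,y,.15]),"tcp_rot":Rd(yaw)})
E
python3 -c "
from h import *
cyc2(.427,-.16,17)"
```

```text
Traceback (most recent call last):
  File "h.py", line 54, in cyc2
    capture("top");st=read_state();print(st["position"].round(4),st["opening"].round(3),st["time_s"])
                                                                 ^^^^^^^^^^^^^^^^^^^
AttributeError: 'float' object has no attribute 'round'
```

```bash
sed -i 's/st\["opening"\].round(3)/st["opening"]/' h.py
python3 -c "
from h import *
cyc2(.427,-.16,17)"
```

```text
[0.5558 0.0984 0.1771] 0.4969506493496062 10.85
[-0.559, 0.784, 0.19] [0.0, -0.001, -0.178] rows 7.1
[0.667, -0.699, 0.04] [0.0, 0.0, 0.0] rows 7.0
```

step_arm --pt "-0.08 0.112 0.03 0 0 -0.03 0" --pt "-0.16 0.224 0.06 0 0 -0.06 0" --pt "-0.24 0.336 0.09 0 0 -0.09 0" --pt "-0.32 0.448 0.12 0 0 -0.12 0" --pt "-0.4 0.56 0.15 0 0 -0.15 0" --pt "-0.48 0.672 0.18 0 0 -0.178 0" --pt "-0.545 0.765 0.19 0 0 -0.178 0" --pt "-0.559 0.784 0.19 0 0 -0.178 0"

```text
time_s: 11.52
position: [0.4245, -0.1636, 0.1183]
tcp_rot: [[0.958, 0.287, -0.003], [0.287, -0.958, 0.001], [-0.002, -0.001, -1.0]]
force: [1.3, -0.1, 0.7]
opening: 0.501
grasp_force: 0.0
```

step_arm --pt "0 0 0 0 0 0 0" --pt "0 0.0 0.08 0 0 0 0" --pt "0 0.0 0.16 0 0 0 0" --pt "0 0 0.23 0 0 0 0" --pt "0 0 0.275 0 0 0 0" --pt "0 0 0.295 0 0 0 0" --pt "0 0 0.3 0 0 0 0" --pt "0 0 0.3 0 0 0 0"

```text
time_s: 12.18
position: [0.4273, -0.1588, 0.0296]
tcp_rot: [[0.956, 0.294, -0.0], [0.294, -0.956, 0.0], [-0.0, -0.001, -1.0]]
force: [0.7, 0.6, 0.5]
opening: 0.5
grasp_force: 0.0
```

step_arm --pt "0 0 0 0 0 0 1" --pt "0 0 0 0 0 0 1" --pt "0 0 0 0 0 0 1" --pt "0 0 0 0 0 0 1" --pt "0 0 -0.1 0 0 0 1" --pt "0 0 -0.2 0 0 0 1" --pt "0 0 -0.3 0 0 0 1" --pt "0 0 -0.4 0 0 0 1"

```text
time_s: 12.85
position: [0.4265, -0.1596, 0.1511]
tcp_rot: [[0.956, 0.292, -0.0], [0.292, -0.956, 0.0], [-0.0, -0.001, -1.0]]
force: [1.0, -0.1, -0.8]
opening: 0.028
grasp_force: 0.0
```

step_arm --pt "0.08 -0.085 0 0 0 0 1" --pt "0.17 -0.18 0 0 0 0 1" --pt "0.26 -0.275 0 0 0 0 1" --pt "0.35 -0.37 0 0 0 0 1" --pt "0.44 -0.465 0 0 0 0 1" --pt "0.53 -0.56 0 0 0 0 1" --pt "0.62 -0.655 0.01 0 0 0 1" --pt "0.667 -0.699 0.04 0 0 0 1"

```text
time_s: 13.52
position: [0.5595, 0.1032, 0.1393]
tcp_rot: [[0.955, 0.295, 0.006], [0.295, -0.955, 0.001], [0.006, 0.001, -1.0]]
force: [0.3, 0.1, 0.3]
opening: 0.0
grasp_force: 0.0
```

step_arm --pt "0 0 0 0 0 0 1" --pt "0 0 0 0 0 0 1" --pt "0 0 0 0 0 0 0" --pt "0 0 0 0 0 0 0" --pt "0 0 0 0 0 0 0" --pt "0 0 -0.05 0 0 0 0" --pt "0 0 -0.1 0 0 0 0" --pt "0 0 -0.13 0 0 0 0"

```text
time_s: 14.18
position: [0.5573, 0.0982, 0.1781]
tcp_rot: [[0.957, 0.291, 0.002], [0.291, -0.957, -0.0], [0.001, 0.001, -1.0]]
force: [0.1, -1.2, -0.4]
opening: 0.376
grasp_force: 0.0
```

```bash
python3 -c "
from h import *
t,TT,_=snap('top')
for b in blobs(t,(3,110,40),(18,255,200),(300,215,450,270)): print(np.round(b[:3],1),onz(t,TT,b[0],b[1],.018).round(4))
cyc2(.4306,-.281,0)"
```

```text
[347.3 227.2  16. ] [ 0.4942 -0.064   0.018 ]
[374.9 226.6  18.5] [ 0.494  -0.1439  0.018 ]
[380.5 249.1  18. ] [ 0.4283 -0.1583  0.018 ]
[423.  246.4  19.5] [ 0.433  -0.2824  0.018 ]
[0.5581 0.0985 0.1786] 0.4528744080365084 14.2833
[-0.776, 1.086, 0.194] [0.001, -0.005, 0.377] rows 9.7
[0.421, -1.267, 0.04] [0.0, 0.0, 0.0] rows 9.6
```

The lift began before the jaws had shut, so I'll give them more closing rows.

```bash
python3 -c "
from h import *
cyc2(.4265,-.159,17)"
```

```text
[0.5573 0.0987 0.1775] 0.47129996372182054 14.3333
[-0.668, 0.694, 0.191] [0.001, -0.002, -0.001] rows 7.1
[0.667, -0.695, 0.04] [0.0, 0.0, 0.0] rows 6.9
```

step_arm --pt "-0.09 0.095 0.03 0 0 0 0" --pt "-0.18 0.19 0.06 0 0 0 0" --pt "-0.27 0.285 0.09 0 0 0 0" --pt "-0.36 0.38 0.12 0 0 0 0" --pt "-0.45 0.475 0.15 0 0 0 0" --pt "-0.54 0.57 0.18 0 0 0 0" --pt "-0.63 0.66 0.19 0 0 0 0" --pt "-0.668 0.694 0.191 0 0 0 0"

```text
time_s: 15.0
position: [0.4238, -0.1614, 0.118]
tcp_rot: [[0.957, 0.289, -0.003], [0.289, -0.957, 0.001], [-0.002, -0.002, -1.0]]
force: [0.5, 0.3, -0.2]
opening: 0.5
grasp_force: 0.0
```

step_arm --pt "0 0 0 0 0 0 0" --pt "0 0.0 0.08 0 0 0 0" --pt "0 0.0 0.16 0 0 0 0" --pt "0 0 0.23 0 0 0 0" --pt "0 0 0.275 0 0 0 0" --pt "0 0 0.295 0 0 0 0" --pt "0 0 0.3 0 0 0 0" --pt "0 0 0.3 0 0 0 0.3"

```text
time_s: 15.67
position: [0.4263, -0.1578, 0.0291]
tcp_rot: [[0.956, 0.293, -0.001], [0.293, -0.956, 0.001], [-0.0, -0.001, -1.0]]
force: [0.2, 0.5, -0.2]
opening: 0.476
grasp_force: 0.0
```

step_arm --pt "0 0 0 0 0 0 1" --pt "0 0 0 0 0 0 1" --pt "0 0 0 0 0 0 1" --pt "0 0 0 0 0 0 1" --pt "0 0 0 0 0 0 1" --pt "0 0 -0.13 0 0 0 1" --pt "0 0 -0.26 0 0 0 1" --pt "0 0 -0.39 0 0 0 1"

```text
time_s: 16.33
position: [0.4253, -0.1579, 0.1466]
tcp_rot: [[0.956, 0.292, -0.003], [0.292, -0.956, 0.002], [-0.003, -0.003, -1.0]]
force: [0.8, -0.2, -0.5]
opening: 0.201
grasp_force: 30.0
```

step_arm --pt "0.08 -0.085 -0.01 0 0 0 1" --pt "0.17 -0.18 -0.01 0 0 0 1" --pt "0.26 -0.275 0 0 0 0 1" --pt "0.35 -0.37 0 0 0 0 1" --pt "0.44 -0.465 0 0 0 0 1" --pt "0.53 -0.56 0 0 0 0 1" --pt "0.62 -0.655 0.01 0 0 0 1" --pt "0.667 -0.695 0.03 0 0 0 1"

```text
time_s: 17.0
position: [0.5585, 0.1036, 0.1383]
tcp_rot: [[0.955, 0.296, 0.004], [0.296, -0.955, 0.001], [0.004, 0.0, -1.0]]
force: [0.3, -1.0, -0.2]
opening: 0.2
grasp_force: 30.0
```

step_arm --pt "0 0 0 0 0 0 1" --pt "0 0 0 0 0 0 1" --pt "0 0 0 0 0 0 0" --pt "0 0 0 0 0 0 0" --pt "0 0 0 0 0 0 0" --pt "0 0 -0.05 0 0 0 0" --pt "0 0 -0.1 0 0 0 0" --pt "0 0 -0.13 0 0 0 0"

```text
time_s: 17.67
position: [0.5569, 0.0984, 0.1778]
tcp_rot: [[0.957, 0.291, 0.001], [0.291, -0.957, -0.0], [0.001, 0.001, -1.0]]
force: [0.4, 0.6, 0.2]
opening: 0.485
grasp_force: 0.0
```

```bash
python3 -c "
from h import *
t,TT,_=snap('top')
for b in blobs(t,(3,110,40),(18,255,200),(300,215,450,270)): print(np.round(b[:3],1),onz(t,TT,b[0],b[1],.018).round(4))
cyc2(.4306,-.281,0)"
```

```text
[347.3 227.1  17. ] [ 0.4946 -0.064   0.018 ]
[375.  226.6  18.5] [ 0.4942 -0.1442  0.018 ]
[423.  246.5  19. ] [ 0.4329 -0.2823  0.018 ]
[0.5577 0.0987 0.1782] 0.4924631866979288 17.7667
[-0.775, 1.087, 0.192] [0.001, -0.005, 0.377] rows 9.7
[0.421, -1.267, 0.04] [0.0, 0.0, 0.0] rows 9.6
```

```bash
python3 -c "
from h import *
cyc2(.4916,-.0647,12)"
```

```text
[0.5569 0.0989 0.1772] 0.4958700693707505 17.8167
[-0.368, 0.458, 0.19] [0.001, -0.002, 0.11] rows 4.4
[0.327, -0.488, 0.04] [0.0, 0.0, 0.0] rows 4.2
```

step_arm --pt "-0.07 0.09 0.03 0 0 0.02 0" --pt "-0.14 0.18 0.06 0 0 0.04 0" --pt "-0.21 0.27 0.09 0 0 0.06 0" --pt "-0.28 0.35 0.14 0 0 0.08 0" --pt "-0.34 0.43 0.18 0 0 0.11 0" --pt "-0.368 0.458 0.19 0 0 0.11 0" --pt "-0.368 0.458 0.19 0 0 0.11 0" --pt "-0.368 0.458 0.19 0 0 0.11 0"

```text
time_s: 18.48
position: [0.491, -0.0642, 0.1191]
tcp_rot: [[0.978, 0.207, -0.001], [0.207, -0.978, 0.001], [-0.001, -0.001, -1.0]]
force: [-0.4, 0.2, -0.2]
opening: 0.502
grasp_force: 0.0
```

step_arm --pt "0 0 0 0 0 0 0" --pt "0 0.0 0.08 0 0 0 0" --pt "0 0.0 0.16 0 0 0 0" --pt "0 0 0.23 0 0 0 0" --pt "0 0 0.275 0 0 0 0" --pt "0 0 0.295 0 0 0 0" --pt "0 0 0.3 0 0 0 0" --pt "0 0 0.3 0 0 0 0.3"

```text
time_s: 19.15
position: [0.4919, -0.0633, 0.0296]
tcp_rot: [[0.978, 0.211, 0.001], [0.211, -0.978, -0.0], [0.001, 0.0, -1.0]]
force: [-0.2, 0.3, 0.5]
opening: 0.475
grasp_force: 0.0
```

step_arm --pt "0 0 0 0 0 0 1" --pt "0 0 0 0 0 0 1" --pt "0 0 0 0 0 0 1" --pt "0 0 0 0 0 0 1" --pt "0 0 0 0 0 0 1" --pt "0 0 -0.13 0 0 0 1" --pt "0 0 -0.26 0 0 0 1" --pt "0 0 -0.39 0 0 0 1"

```text
time_s: 19.82
position: [0.4902, -0.064, 0.1466]
tcp_rot: [[0.978, 0.209, -0.004], [0.209, -0.978, 0.001], [-0.003, -0.002, -1.0]]
force: [0.9, -0.7, -0.9]
opening: 0.203
grasp_force: 30.0
```

step_arm --pt "0 0 -0.01 0 0 0 1" --pt "0.06 -0.09 -0.01 0 0 0 1" --pt "0.12 -0.18 0 0 0 0 1" --pt "0.18 -0.27 0 0 0 0 1" --pt "0.24 -0.36 0 0 0 0 1" --pt "0.3 -0.45 0 0 0 0 1" --pt "0.327 -0.488 0.01 0 0 0 1" --pt "0.327 -0.488 0.03 0 0 0 1"

```text
time_s: 20.48
position: [0.558, 0.1021, 0.1376]
tcp_rot: [[0.977, 0.213, 0.003], [0.213, -0.977, 0.0], [0.003, 0.0, -1.0]]
force: [-0.2, -0.3, -0.2]
opening: 0.202
grasp_force: 30.0
```

step_arm --pt "0 0 0 0 0 0 1" --pt "0 0 0 0 0 0 1" --pt "0 0 0 0 0 0 0" --pt "0 0 0 0 0 0 0" --pt "0 0 0 0 0 0 0" --pt "0 0 -0.05 0 0 0 0" --pt "0 0 -0.1 0 0 0 0" --pt "0 0 -0.13 0 0 0 0"

```text
time_s: 21.15
position: [0.5571, 0.0989, 0.1778]
tcp_rot: [[0.978, 0.208, 0.002], [0.208, -0.978, -0.0], [0.002, 0.0, -1.0]]
force: [-0.8, 0.3, -0.8]
opening: 0.486
grasp_force: 0.0
```

```bash
python3 -c "
from h import *
t,TT,_=snap('top')
for b in blobs(t,(3,110,40),(18,255,200),(300,215,450,270)): print(np.round(b[:3],1),onz(t,TT,b[0],b[1],.018).round(4))
cyc2(.4915,-.1436,92)"
```

```text
[375.  226.6  19.5] [ 0.4943 -0.1442  0.018 ]
[423.  246.4  19.5] [ 0.433  -0.2824  0.018 ]
[0.5578 0.0991 0.1782] 0.49601363914475444 21.25
[-0.386, 0.745, 0.193] [0.005, -0.003, -1.777] rows 11.2
[0.801, 0.246, 0.04] [0.0, 0.0, 0.0] rows 6.0
```

```bash
python3 -c "
from h import *
cyc2(.4915,-.1438,-7)"
```

```text
[0.557  0.0992 0.1772] 0.4974277645147837 21.3
[-0.383, 0.747, 0.19] [0.0, -0.003, 0.423] rows 6.2
[0.118, -0.83, 0.04] [0.0, 0.0, 0.0] rows 6.0
```

step_arm --pt "-0.06 0.11 0.02 0 0 0.07 0" --pt "-0.12 0.22 0.04 0 0 0.14 0" --pt "-0.18 0.34 0.06 0 0 0.21 0" --pt "-0.24 0.46 0.09 0 0 0.28 0" --pt "-0.3 0.58 0.13 0 0 0.35 0" --pt "-0.36 0.69 0.17 0 0 0.42 0" --pt "-0.383 0.745 0.19 0 0 0.423 0" --pt "-0.383 0.747 0.19 0 0 0.423 0"

```text
time_s: 21.97
position: [0.4894, -0.147, 0.1174]
tcp_rot: [[0.992, -0.127, -0.003], [-0.127, -0.992, 0.001], [-0.003, -0.0, -1.0]]
force: [0.1, 0.7, -1.3]
opening: 0.498
grasp_force: 0.0
```

step_arm --pt "0 0 0 0 0 0 0" --pt "0 0.0 0.08 0 0 0 0" --pt "0 0.0 0.16 0 0 0 0" --pt "0 0 0.23 0 0 0 0" --pt "0 0 0.275 0 0 0 0" --pt "0 0 0.295 0 0 0 0" --pt "0 0 0.3 0 0 0 0" --pt "0 0 0.3 0 0 0 0.3"

```text
time_s: 22.63
position: [0.4913, -0.1427, 0.0294]
tcp_rot: [[0.993, -0.12, -0.0], [-0.12, -0.993, 0.0], [-0.0, -0.0, -1.0]]
force: [-0.3, -0.4, 0.0]
opening: 0.476
grasp_force: 0.0
```

step_arm --pt "0 0 0 0 0 0 1" --pt "0 0 0 0 0 0 1" --pt "0 0 0 0 0 0 1" --pt "0 0 0 0 0 0 1" --pt "0 0 0 0 0 0 1" --pt "0 0 -0.13 0 0 0 1" --pt "0 0 -0.26 0 0 0 1" --pt "0 0 -0.39 0 0 0 1"

```text
time_s: 23.3
position: [0.4901, -0.1433, 0.1466]
tcp_rot: [[0.993, -0.122, -0.003], [-0.122, -0.993, 0.002], [-0.003, -0.001, -1.0]]
force: [0.7, 0.2, -0.1]
opening: 0.203
grasp_force: 30.0
```

step_arm --pt "0 -0.08 -0.01 0 0 0 1" --pt "0.02 -0.2 -0.01 0 0 0 1" --pt "0.04 -0.32 0 0 0 0 1" --pt "0.06 -0.44 0 0 0 0 1" --pt "0.08 -0.56 0 0 0 0 1" --pt "0.1 -0.69 0 0 0 0 1" --pt "0.118 -0.8 0.01 0 0 0 1" --pt "0.118 -0.83 0.03 0 0 0 1"

```text
time_s: 23.97
position: [0.5582, 0.1035, 0.1382]
tcp_rot: [[0.993, -0.117, 0.004], [-0.117, -0.993, 0.001], [0.004, -0.002, -1.0]]
force: [-0.5, -0.5, -0.2]
opening: 0.203
grasp_force: 30.0
```

step_arm --pt "0 0 0 0 0 0 1" --pt "0 0 0 0 0 0 1" --pt "0 0 0 0 0 0 0" --pt "0 0 0 0 0 0 0" --pt "0 0 0 0 0 0 0" --pt "0 0 -0.05 0 0 0 0" --pt "0 0 -0.1 0 0 0 0" --pt "0 0 -0.13 0 0 0 0"

```text
time_s: 24.63
position: [0.5569, 0.0981, 0.1777]
tcp_rot: [[0.992, -0.123, 0.002], [-0.123, -0.992, -0.0], [0.002, -0.0, -1.0]]
force: [0.6, -0.2, -0.5]
opening: 0.482
grasp_force: 0.0
```

```bash
python3 -c "
from h import *
t,TT,_=snap('top')
for b in blobs(t,(3,110,40),(18,255,200),(300,215,450,270)): print(np.round(b[:3],1),onz(t,TT,b[0],b[1],.018).round(4))
cyc2(.4306,-.281,-10)"
```

```text
[423.  246.5  19. ] [ 0.4329 -0.2823  0.018 ]
[0.5577 0.0984 0.1782] 0.4945736867587589 24.7333
[-0.266, 1.307, 0.192] [-0.001, -0.005, 0.066] rows 9.7
[0.195, -1.321, 0.04] [0.0, 0.0, 0.0] rows 9.6
```

step_arm --pt "-0.01 0.08 0.01 0 0 0 0" --pt "-0.03 0.2 0.02 0 0 0 0" --pt "-0.06 0.32 0.03 0 0 0 0" --pt "-0.08 0.44 0.05 0 0 0 0" --pt "-0.11 0.56 0.06 0 0 0 0" --pt "-0.13 0.68 0.08 0 0 0 0" --pt "-0.16 0.8 0.1 0 0 0 0" --pt "-0.18 0.9 0.12 0 0 0 0"

```text
time_s: 25.4
position: [0.4685, -0.1643, 0.1397]
tcp_rot: [[0.992, -0.122, -0.001], [-0.122, -0.992, 0.0], [-0.001, -0.0, -1.0]]
force: [-0.1, -0.7, 0.3]
opening: 0.5
grasp_force: 0.0
```

step_arm --pt "-0.02 0.11 0.02 0 0 0 0" --pt "-0.04 0.22 0.04 0 0 0 0" --pt "-0.07 0.33 0.06 0 0 0 0" --pt "-0.086 0.39 0.07 0 0 0 0" --pt "-0.086 0.407 0.07 0 0 0 0" --pt "-0.086 0.407 0.07 0 0 0 0" --pt "-0.086 0.407 0.07 0 0 0 0" --pt "-0.086 0.407 0.07 0 0 0 0"

```text
time_s: 26.07
position: [0.4296, -0.2789, 0.1193]
tcp_rot: [[0.993, -0.12, -0.001], [-0.12, -0.993, 0.001], [-0.001, -0.001, -1.0]]
force: [0.2, 0.3, 0.5]
opening: 0.502
grasp_force: 0.0
```

```bash
python3 -c "
from h import *
c,T,st=snap('wrist');capture('top');st=read_state();print(st['position'])
print(house(c,T,.431,-.281,h=45))
plan([(.4306,-.281,.03,-7)])
plan([(.557,.099,.138,-7)],{'position':np.array([.4306,-.281,.15]),'tcp_rot':Rd(-7)})"
```

```text
[ 0.42991999 -0.27889636  0.11953162]
(0.43028500366210937, -0.28378469848632815, 3, 27, 17)
[0.003, 0.007, 0.298] [-0.0, 0.0, 0.003] rows 2.1
[0.264, -1.309, 0.04] [0.0, 0.0, 0.0] rows 9.6
```

step_arm --pt "0.003 0.01 0 0 0 0 0" --pt "0.003 0.01 0.08 0 0 0 0" --pt "0.003 0.01 0.16 0 0 0 0" --pt "0.003 0.01 0.23 0 0 0 0" --pt "0.003 0.01 0.275 0 0 0 0" --pt "0.003 0.01 0.295 0 0 0 0" --pt "0.003 0.01 0.298 0 0 0 0" --pt "0.003 0.01 0.298 0 0 0 0.3"

```text
time_s: 26.83
position: [0.4305, -0.2832, 0.0301]
tcp_rot: [[0.993, -0.121, 0.0], [-0.121, -0.993, 0.0], [0.0, -0.0, -1.0]]
force: [-0.3, -0.1, -0.1]
opening: 0.47
grasp_force: 0.0
```

step_arm --pt "0 0 0 0 0 0 1" --pt "0 0 0 0 0 0 1" --pt "0 0 0 0 0 0 1" --pt "0 0 0 0 0 0 1" --pt "0 0 0 0 0 0 1" --pt "0 0 -0.13 0 0 0 1" --pt "0 0 -0.26 0 0 0 1" --pt "0 0 -0.39 0 0 0 1"

```text
time_s: 27.5
position: [0.4294, -0.2828, 0.1472]
tcp_rot: [[0.993, -0.121, -0.003], [-0.121, -0.993, 0.003], [-0.003, -0.002, -1.0]]
force: [-0.0, -0.4, -1.1]
opening: 0.198
grasp_force: 30.0
```

step_arm --pt "0.01 -0.05 -0.02 0 0 0 1" --pt "0.03 -0.16 -0.04 0 0 0 1" --pt "0.06 -0.28 -0.04 0 0 0 1" --pt "0.08 -0.4 -0.04 0 0 0 1" --pt "0.1 -0.52 -0.04 0 0 0 1" --pt "0.13 -0.64 -0.04 0 0 0 1" --pt "0.15 -0.76 -0.04 0 0 0 1" --pt "0.17 -0.86 -0.04 0 0 0 1"

```text
time_s: 28.17
position: [0.512, -0.0311, 0.1591]
tcp_rot: [[0.993, -0.121, -0.0], [-0.121, -0.993, 0.0], [-0.0, -0.0, -1.0]]
force: [0.0, -0.6, -0.6]
opening: 0.203
grasp_force: 30.0
```

```bash
python3 -c "
from h import *
capture('top');st=read_state();print(st['position'],st['opening'],st['grasp_force'])
plan([(.557,.099,.138,-7)])"
```

```text
[ 0.51315703 -0.02692976  0.15927969] 0.2027763556394551 30.0008626235649
[0.096, -0.434, 0.072] [-0.004, -0.001, 0.005] rows 3.2
```

step_arm --pt "0.02 -0.09 0 0 0 0 1" --pt "0.045 -0.2 0.0 0 0 0 1" --pt "0.07 -0.31 0.01 0 0 0 1" --pt "0.09 -0.41 0.03 0 0 0 1" --pt "0.096 -0.434 0.07 0 0 0 1" --pt "0.096 -0.434 0.07 0 0 0 1" --pt "0.096 -0.434 0.07 0 0 0 1" --pt "0.096 -0.434 0.07 0 0 0 0"

```text
time_s: 28.88
position: [0.5558, 0.091, 0.1378]
tcp_rot: [[0.993, -0.122, -0.001], [-0.122, -0.993, -0.0], [-0.001, 0.001, -1.0]]
force: [0.5, 1.0, 0.2]
opening: 0.231
grasp_force: 0.0
```

step_arm --pt "0 0 0 0 0 0 0" --pt "0 0 0 0 0 0 0" --pt "0 0 0 0 0 0 0" --pt "0 0 -0.1 0 0 0 0" --pt "-0.05 0 -0.2 0 0 0 0" --pt "-0.15 0 -0.3 0 0 0 0" --pt "-0.2 0 -0.35 0 0 0 0" --pt "-0.2 0 -0.35 0 0 0 0"

```text
time_s: 29.55
position: [0.4951, 0.0997, 0.2464]
tcp_rot: [[0.993, -0.121, 0.004], [-0.121, -0.993, 0.0], [0.004, -0.001, -1.0]]
force: [-0.3, 0.1, -0.7]
opening: 0.501
grasp_force: 0.0
```

```bash
python3 -c "
from h import *
capture('wrist')
c,T,st=snap('wrist','w4.png');print(st['position'],T[:3,3])
t,TT,_=snap('scene','s4.png');t,TT,_=snap('top','t4.png')"
```

```text
[0.49662438 0.09938241 0.24503522] [0.56754561 0.09045528 0.38314662]
```

View pics/w4.png

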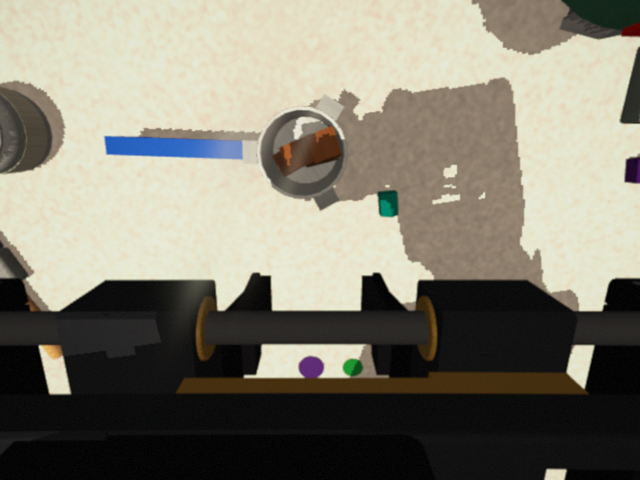

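All houses are in the cup: the rim is at ~(302,153), the handle runs from (105,145) to (243,150), and no brown is left outside. Now I'll measure the cup and make a rough fix on the mount.

Run:
```python
from h import *
c,T,st=snap("wrist")
print("rim",[onz(c,T,u,v,.09)[:2].round(4).tolist() for u,v in((258,153),(346,153),(302,106),(302,198))])
b=max(blobs(c,(100,100,40),(125,255,255),(95,120,250,175)),key=lambda q:q[2])
P=np.array([onz(c,T,*p,.052)[:2] for p in b[4].reshape(-1,2)]);print("handle n",b[2])
cv=cv2.fitLine((P*1000).astype(np.float32),cv2.DIST_HUBER,0,.01,.01).ravel();print("az",np.degrees(np.arctan2(cv[1],cv[0])),cv[2:]/1000,"y",P[:,1].min(),P[:,1].max(),cv2.minAreaRect((P*1000).astype(np.float32)))
t,TT,_=snap("top")
g=cv2.cvtColor(t["image"],cv2.COLOR_RGB2HSV)
print("motor",onz(t,TT,360.3,149.2,.316).round(4))
for nm,lo,hi in(("yel",(18,130,90),(30,255,255)),("red",(0,150,90),(6,255,255))):
    for b in blobs(t,lo,hi,(330,125,380,185),3):
        l=cv2.fitLine(b[4],cv2.DIST_L2,0,.01,.01).ravel();Q=[onz(t,TT,*p,.318)[:2] for p in b[4].reshape(-1,2)]
        Q=np.array(Q);d=np.linalg.norm(Q-Q.mean(0),axis=1);print(nm,b[2],Q.mean(0).round(4),Q.min(0).round(3),Q.max(0).round(3))
plan([(.60,-.10,.38,-7)])
```

```text
rim [[0.5629, 0.1365], [0.5546, 0.0683], [0.593, 0.0979], [0.5237, 0.107]]
handle n 2321.5
az 81.56974 [0.5760066  0.21640836] y 0.15753676428634425 0.27666589296261346 ((575.81982421875, 217.22103881835938), (118.67483520507812, 16.063749313354492), 80.96270751953125)
motor [ 0.6559 -0.0859  0.316 ]
yel 4.0 [ 0.6092 -0.0308] [ 0.605 -0.033] [ 0.613 -0.028]
yel 83.5 [ 0.6432 -0.0561] [ 0.627 -0.078] [ 0.659 -0.034]
red 4.0 [ 0.5848 -0.0695] [ 0.583 -0.073] [ 0.588 -0.066]
red 73.5 [ 0.6272 -0.08  ] [ 0.604 -0.087] [ 0.651 -0.071]
[0.42, 0.617, -0.461] [0.0, 0.002, 0.0] rows 6.3
```

step_arm --pt "0 0 -0.12 0 0 0 0" --pt "0 0 -0.25 0 0 0 0" --pt "0 0.1 -0.38 0 0 0 0" --pt "0.04 0.22 -0.5 0 0 0 0" --pt "0.12 0.33 -0.53 0 0 0 0" --pt "0.2 0.43 -0.53 0 0 0 0" --pt "0.27 0.53 -0.53 0 0 0 0" --pt "0.34 0.58 -0.53 0 0 0 0"

```text
time_s: 30.52
position: [0.5782, -0.0895, 0.4017]
tcp_rot: [[0.992, -0.124, 0.0], [-0.124, -0.992, -0.002], [0.0, 0.002, -1.0]]
force: [0.7, 0.6, -0.8]
opening: 0.501
grasp_force: 0.0
```

step_arm --pt "0.05 0 0 0 0 0 0" --pt "0.05 0 0 0 0 0 0" --pt "0.05 0 0 0 0 0 0" --pt "0.05 0 0 0 0 0 0" --pt "0.05 0 0 0 0 0 0"

```text
time_s: 30.93
position: [0.5911, -0.0865, 0.4015]
tcp_rot: [[0.993, -0.12, -0.002], [-0.12, -0.993, 0.001], [-0.002, -0.0, -1.0]]
force: [-0.1, 0.1, 0.2]
opening: 0.503
grasp_force: 0.0
```

```bash
python3 -c "
from h import *
capture('wrist')
c,T,st=snap('wrist','w5.png');print(st['position'],T[:3].round(4).tolist())"
```

```text
[ 0.59118496 -0.08641112  0.40188925] [[-0.119, -0.9567, -0.2657, 0.6628], [-0.9929, 0.1145, 0.0322, -0.0953], [-0.0003, 0.2677, -0.9635, 0.5396]]
```

View pics/w5.png

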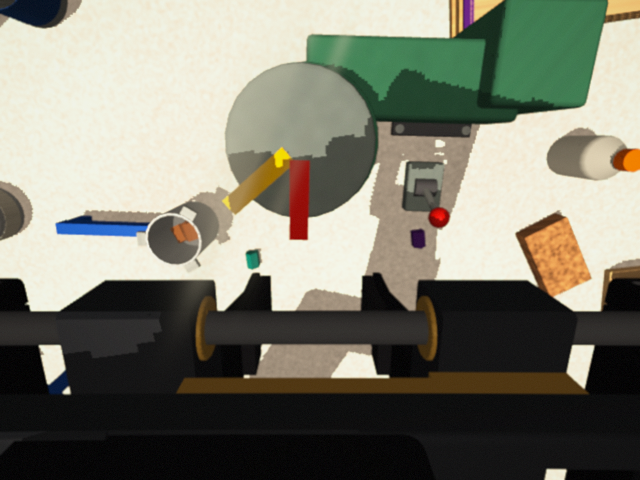

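The view from above shows the motor disc at ~(301,140), the red bar from (299,160) to (299,240), the yellow bar from (285,155) to (230,205), and the lever ball at (438,217).

Run:
```python
from h import *
from scipy.optimize import least_squares
c,T,st=snap("wrist")
def fit(img,c,T,u0,v0,r0,r1,z,skip):
    g=cv2.GaussianBlur(img.astype(np.float32),(3,3),0);P=[]
    for a in np.arange(0,360,3):
        if any(lo<=a<=hi for lo,hi in skip): continue
        r=np.arange(r0,r1,.5);u=u0+r*np.cos(np.radians(a));v=v0+r*np.sin(np.radians(a))
        s=np.linalg.norm(np.diff(np.stack([cv2.remap(g[...,k],u.astype(np.float32)[None],v.astype(np.float32)[None],1)[0] for k in range(3)],1),axis=0),axis=1)
        k=s.argmax();
        if s[k]>8:P.append(onz(c,T,u[k],v[k],z)[:2])
    P=np.array(P);f=lambda p:np.linalg.norm(P-p[:2],axis=1)-p[2]
    q=least_squares(f,[*P.mean(0),.05],loss="soft_l1",f_scale=.001);return q.x.round(4),np.median(abs(q.fun)).round(4),len(P)
print("motor",fit(c["image"],c,T,301,140,66,86,.316,[(70,160)]))
for nm,lo,hi in(("yel",(18,130,60),(32,255,255)),("red",(0,170,60),(6,255,255))):
    b=max(blobs(c,lo,hi,(215,140,320,250),3),key=lambda q:q[2])
    Q=np.array([onz(c,T,*p,.318)[:2] for p in b[4].reshape(-1,2)])*1000
    r=cv2.minAreaRect(Q.astype(np.float32));print(nm,r,cv2.boxPoints(r).round(1).tolist())
b=max(blobs(c,(0,170,60),(6,255,255),(420,200,455,235),3),key=lambda q:q[2]);print("ball",b[:2],onz(c,T,*b[:2],.092))
E=cv2.cvtColor(c["image"],cv2.COLOR_RGB2HSV)
k=[(175,238)]
print("cup rim",fit(c["image"],c,T,174,240,20,36,.09,[]))
t,TT,_=snap("top")
```

```text
motor (array([ 0.6596, -0.0853,  0.0449]), np.float64(0.0004), 90)
yel ((641.0582275390625, -57.08928680419922), (12.242934226989746, 49.817474365234375), 33.88790512084961) [[622.0999755859375, -39.79999923706055], [649.9000244140625, -81.19999694824219], [660.0, -74.4000015258789], [632.2999877929688, -33.0]]
red ((626.6134643554688, -80.53060913085938), (11.453207969665527, 48.23101043701172), 82.04939270019531) [[601.9000244140625, -82.9000015258789], [649.7000122070312, -89.5], [651.2999877929688, -78.19999694824219], [603.5, -71.5]]
ball (438.4386281588448, 216.96750902527077) [ 0.54815816 -0.23721909  0.092     ]
cup rim (array([0.5587, 0.1015, 0.0333]), np.float64(0.0009), 120)
```

Run:
```python
from h import *
plan([(.56,-.03,.40,37),(.548,.033,.26,81.5)])
plan([(.548,.033,.26,81.5)],{"position":np.array([.56,-.03,.40]),"tcp_rot":Rd(37)})
```

```text
[-0.127, -0.175, 0.008] [0.0, -0.0, -0.976] rows 6.1
[-0.192, -0.379, 0.475] [0.0, -0.0, -1.965] rows 6.2
[0.094, -0.192, 0.467] [0.0, 0.0, -0.989] rows 6.2
```

step_arm --pt "-0.04 -0.04 0 0 0 -0.15 0" --pt "-0.08 -0.08 0 0 0 -0.3 0" --pt "-0.12 -0.12 0 0 0 -0.45 0" --pt "-0.127 -0.175 0 0 0 -0.6 0" --pt "-0.127 -0.175 0 0 0 -0.75 0" --pt "-0.127 -0.175 0 0 0 -0.9 0" --pt "-0.127 -0.175 0 0 0 -0.976 0" --pt "-0.127 -0.175 0 0 0 -0.976 0"

```text
time_s: 31.8
position: [0.5601, -0.0301, 0.4024]
tcp_rot: [[0.798, 0.603, 0.001], [0.603, -0.798, -0.0], [0.0, 0.0, -1.0]]
force: [0.1, 0.5, 0.2]
opening: 0.495
grasp_force: 0.0
```

step_arm --pt "0.02 -0.04 0.06 0 0 -0.15 0" --pt "0.04 -0.08 0.15 0 0 -0.3 0" --pt "0.06 -0.12 0.25 0 0 -0.45 0" --pt "0.08 -0.16 0.35 0 0 -0.6 0" --pt "0.094 -0.192 0.43 0 0 -0.75 0" --pt "0.094 -0.192 0.467 0 0 -0.9 0" --pt "0.094 -0.192 0.467 0 0 -0.989 0" --pt "0.094 -0.192 0.467 0 0 -0.989 0"

```text
time_s: 32.47
position: [0.5477, 0.0328, 0.261]
tcp_rot: [[0.148, 0.989, -0.002], [0.989, -0.148, 0.0], [-0.0, -0.002, -1.0]]
force: [-0.3, 0.6, 0.6]
opening: 0.499
grasp_force: 0.0
```

Run:
```python
from h import *
capture("top")
c,T,st=snap("wrist","w6.png");print(st["position"],np.degrees(np.arctan2(st["tcp_rot"][1][0],st["tcp_rot"][0][0])))
for p in((.5587,.102,.09),(.5587+.13*.148,.102+.13*.989,.052)): print(proj(c,T,p))
b=max(blobs(c,(100,100,40),(125,255,255),(100,0,540,270)),key=lambda q:q[2])
P=np.array([onz(c,T,*p,.052)[:2] for p in b[4].reshape(-1,2)])*1000
l=cv2.fitLine(P.astype(np.float32),cv2.DIST_HUBER,0,.01,.01).ravel();print("az",np.degrees(np.arctan2(l[1],l[0])),l[2:],cv2.boxPoints(cv2.minAreaRect(P.astype(np.float32))).round(1).tolist())
print("x on line at y=102,216:",[l[2]+(y-l[3])*l[0]/l[1] for y in(102,216)])
```

```text
[0.54833274 0.03255134 0.2618056 ] 81.31324256983073
[316.77049326 140.63245527]
[316.45019637 -23.19742309]
az 79.661934 [570.72235 185.34038] [[559.2000122070312, 156.5], [573.7000122070312, 154.1999969482422], [583.0, 213.0], [568.4000244140625, 215.3000030517578]]
x on line at y=102,216: [np.float32(555.51965), np.float32(576.3152)]
```

View pics/w6.png

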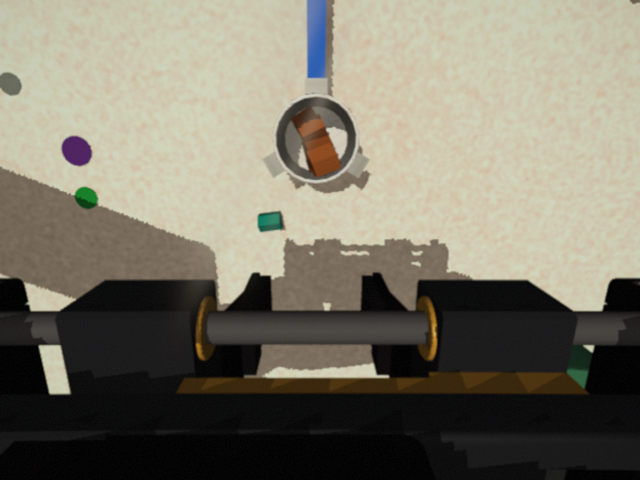

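The cup rim centre is at ~(316.5,139) against the predicted (316.8,140.6), so the wrist calibration agrees within about 1 mm. Next I'll grip the handle 110 mm out.

Run:
```python
from h import *
plan([(.5748,.2118,.15,81.4),(.5748,.2118,.046,81.4)])
```

```text
[0.604, -0.005, 0.374] [0.001, -0.0, -0.002] rows 5.1
[0.604, -0.005, 0.721] [0.001, -0.0, -0.002] rows 2.5
```

step_arm --pt "0.1 0 0.03 0 0 0 0" --pt "0.21 0 0.06 0 0 0 0" --pt "0.32 0 0.1 0 0 0 0" --pt "0.43 0 0.17 0 0 0 0" --pt "0.53 -0.005 0.25 0 0 0 0" --pt "0.59 -0.005 0.33 0 0 0 0" --pt "0.604 -0.005 0.374 0 0 0 0" --pt "0.604 -0.005 0.374 0 0 0 0"

```text
time_s: 33.23
position: [0.5721, 0.2125, 0.1471]
tcp_rot: [[0.148, 0.989, -0.005], [0.989, -0.148, -0.001], [-0.002, -0.005, -1.0]]
force: [-0.3, -0.3, -0.1]
opening: 0.502
grasp_force: 0.0
```

step_arm --pt "0 0 0.07 0 0 0 0" --pt "0 0 0.15 0 0 0 0" --pt "0 0 0.23 0 0 0 0" --pt "0 0 0.3 0 0 0 0" --pt "0 0 0.335 0 0 0 0" --pt "0 0 0.347 0 0 0 0" --pt "0 0 0.347 0 0 0 0" --pt "0 0 0.347 0 0 0 0"

```text
time_s: 33.9
position: [0.575, 0.2114, 0.047]
tcp_rot: [[0.149, 0.989, 0.002], [0.989, -0.149, 0.0], [0.001, 0.002, -1.0]]
force: [0.3, 0.8, 0.1]
opening: 0.5
grasp_force: 0.0
```

Run:
```python
from h import *
capture("top");c,T,st=snap("wrist","w7.png");st=read_state();print(st["position"],st["force"])
b=max(blobs(c,(100,100,40),(125,255,255),(100,0,540,270),5),key=lambda q:q[2])
print(b[2],b[3],[onz(c,T,*p,.052)[:2].round(4).tolist() for p in cv2.boxPoints(b[3])])
```

```text
[0.57502144 0.21173971 0.04725334] [ 0.28446004  0.32273282 -0.38483871]
4564.5 ((318.5, 213.5), (111.0, 43.0), 90.0) [[0.5772, 0.2778], [0.5925, 0.2755], [0.587, 0.2334], [0.5703, 0.2359]]
```

The handle end puts the axis about 0.110 m from the TCP. Closing the jaws, then a small lift.

step_arm --pt "0 0 0 0 0 0 1" --pt "0 0 0 0 0 0 1" --pt "0 0 0 0 0 0 1" --pt "0 0 0 0 0 0 1" --pt "0 0 0 0 0 0 1" --pt "0 0 0 0 0 0 1" --pt "0 0 0 0 0 0 1" --pt "0 0 0 0 0 0 1"

```text
time_s: 34.67
position: [0.5744, 0.2119, 0.0458]
tcp_rot: [[0.148, 0.989, 0.001], [0.989, -0.148, 0.0], [0.0, 0.001, -1.0]]
force: [1.2, 1.0, 0.6]
opening: 0.183
grasp_force: 30.0
```

step_arm --pt "0 0 -0.005 0 0 0 1" --pt "0 0 -0.015 0 0 0 1" --pt "0 0 -0.03 0 0 0 1" --pt "0 0 -0.05 0 0 0 1" --pt "0 0 -0.07 0 0 0 1" --pt "0 0 -0.09 0 0 0 1" --pt "0 0 -0.1 0 0 0 1" --pt "0 0 -0.1 0 0 0 1"

```text
time_s: 35.33
position: [0.5744, 0.2119, 0.0768]
tcp_rot: [[0.148, 0.989, 0.002], [0.989, -0.148, 0.0], [0.001, 0.002, -1.0]]
force: [-0.8, -0.3, -4.8]
opening: 0.187
grasp_force: 30.0
```

Run:
```python
from h import *
c,T,st=snap("wrist","w8.png");s,S,_=snap("scene","s8.png");st=read_state();print(st["position"],st["force"],st["moment"],st["opening"],st["tcp_rot"].round(4).tolist())
im=s["image"][180:380,150:350,::-1];cv2.imwrite("pics/c8.png",np.hstack([cv2.resize(im,(480,480)),cv2.resize(c["image"][:280,160:480,::-1],(320,480))]))
```

```text
[0.5738508  0.21178897 0.07591865] [-0.28346755 -0.07948899 -4.25957553] [ 0.25002535 -0.13932722  0.00744837] 0.17706968634396325 [[0.1485, 0.9889, 0.0005], [0.9889, -0.1485, 0.0001], [0.0002, 0.0004, -1.0]]
```

View pics/c8.png

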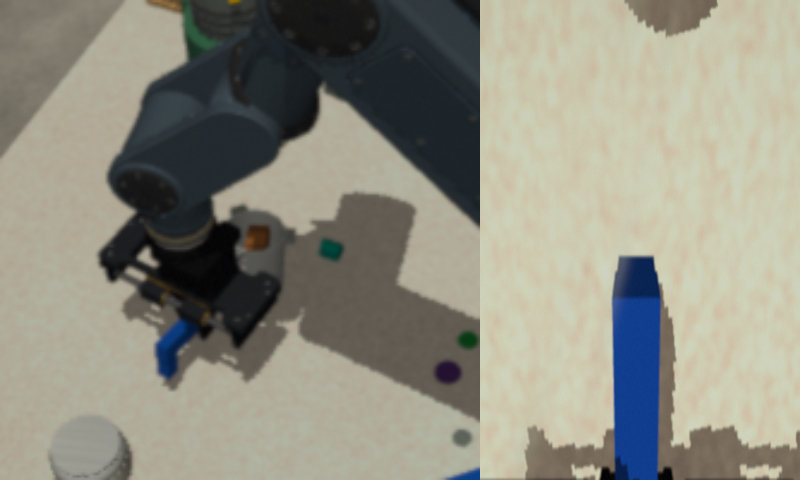

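The cup is lifted with its weight on the tool (4.3 N), and the handle is centred in the wrist view. Now I'll compare handle tilt before and after the lift.

Run:
```python
from h import *
for f in("w7","w8"):
    im=cv2.imread(f"pics/{f}.png");h=cv2.cvtColor(im,cv2.COLOR_BGR2HSV)
    print(f,[(v,int(h[v,310:326,2].mean()),int(h[v,310:326,1].mean())) for v in range(140,200,3)])
    m=cv2.inRange(h,(100,100,30),(125,255,255))
    for v in(160,180,200,230,260):
        x=np.where(m[v,200:440])[0]+200;print(v,x.min() if len(x) else 0,x.max() if len(x) else 0)
c,T,st=snap("wrist")
C=np.array(c["T_tool_cam"])
# tool-frame predicted end points for tilts (deg, handle end up), bar top at tool z: grasp 41mm level -> TCP .0465-.052
for th in(0,2,4,6,8):
    a=np.radians(th);P=[]
    for x,z in((.065,-.0055),(.065,.0165),(.062,.0465)):
        xx=x*np.cos(a)+z*np.sin(a)*1; zz=z*np.cos(a)-x*np.sin(a)
        P.append(proj(c,C,(xx,0,zz)).round(1).tolist())
    print(th,P)
```

```text
w7 [(140, 206, 34), (143, 208, 31), (146, 208, 31), (149, 207, 32), (152, 208, 33), (155, 212, 30), (158, 72, 115), (161, 156, 206), (164, 164, 206), (167, 163, 208), (170, 163, 208), (173, 163, 207), (176, 163, 208), (179, 162, 209), (182, 162, 209), (185, 162, 210), (188, 160, 210), (191, 160, 212), (194, 160, 213), (197, 160, 212)]
160 298 339
180 297 340
200 297 339
230 298 339
260 298 338
w8 [(140, 206, 34), (143, 207, 31), (146, 207, 32), (149, 133, 13), (152, 83, 205), (155, 83, 211), (158, 83, 216), (161, 83, 218), (164, 82, 222), (167, 82, 222), (170, 82, 224), (173, 109, 225), (176, 143, 224), (179, 143, 225), (182, 143, 225), (185, 143, 224), (188, 142, 224), (191, 142, 224), (194, 142, 224), (197, 142, 226)]
160 303 336
180 293 339
200 293 339
230 294 338
260 295 337
0 [[318.7, 160.2], [318.3, 157.0], [317.9, 160.0]]
2 [[318.8, 161.3], [318.3, 155.9], [317.9, 157.0]]
4 [[318.8, 162.6], [318.4, 155.1], [317.9, 154.0]]
6 [[318.9, 164.2], [318.4, 154.4], [318.0, 151.2]]
8 [[318.9, 166.1], [318.5, 153.9], [318.0, 148.4]]
```

```bash
cat > tilt.py <<'E'
from h import *
from scipy.optimize import least_squares
def tilt(c):
    C=np.array(c["T_tool_cam"]);h=cv2.cvtColor(c["image"],cv2.COLOR_RGB2HSV);m=cv2.inRange(h,(100,100,30),(125,255,255))
    V=h[:,308:328,2].astype(float).mean(1);rows=np.where(m[:,318])[0];rows=rows[(rows>60)&(rows<275)];top=rows.min()-.5
    seg=V[rows.min()+6:rows.min()+70];k=np.diff(cv2.GaussianBlur(seg.reshape(-1,1),(1,5),0).ravel());edge=rows.min()+6+abs(k).argmax()+.5
    wid=lambda v:m[v,200:440].astype(bool).sum()
    w1=np.mean([wid(v) for v in range(int(edge)+5,int(edge)+10)]);w2=np.mean([wid(v) for v in range(250,260)])
    def pts(p):
        a,dx,dz=p;r=[]
        for x,z in((.065,-.0055),(.062,.0465)):
            r.append(proj(c,C,(x*np.cos(a)+z*np.sin(a)+dx,0,z*np.cos(a)-x*np.sin(a)+dz))[1])
        # width at the end
        for x in(.058,.034):
            q=np.array([x*np.cos(a)-.0055*np.sin(a)+dx,0,-.0055*np.cos(a)-x*np.sin(a)+dz]);u=[proj(c,C,q+[0,s,0])[0] for s in(-.008,.008)];r.append(abs(u[1]-u[0]))
        return np.array(r)
    obs=np.array([edge,top,w1,w2]);q=least_squares(lambda p:np.r_[pts(p)-obs,np.array(p[1:])/.002],[.05,0,0])
    return np.degrees(q.x[0]).round(2),(q.x[1:]*1000).round(1),obs.round(1),(pts(q.x)-obs).round(1)
if __name__=="__main__":
    c={**capture("wrist")}
    print(tilt(c));c["image"]=cv2.imread("pics/w8.png")[:,:,::-1].copy();print(tilt(c))
    c["image"]=cv2.imread("pics/w7.png")[:,:,::-1].copy();print(tilt(c)); print(read_state()["moment"],read_state()["time_s"])
E
python3 tilt.py
```

```text
(np.float64(10.0), array([-1.7,  0.2]), array([173.5, 149.5,  47. ,  43.3]), array([-0.1, -0. ,  0.1,  0.1]))
(np.float64(10.0), array([-1.6, -0.2]), array([173.5, 149.5,  47.4,  43.5]), array([-0.1, -0.1, -0.1,  0.1]))
(np.float64(10.71), array([-6.,  4.]), array([186.5, 157.5,  43. ,  41. ]), array([-0.5,  0.2,  2.5,  1. ]))
[ 0.27547793 -0.17222422  0.00702498] 35.5333
```

The cup has drooped a steady 10° in the grip. I'll tilt the tool by −10° about its y so the cup stands level, then carry it.

```bash
cat >> h.py <<'E'
def Rt(yaw,t): return Rd(yaw)@Ro.from_euler('y',-t,degrees=True).as_matrix()
M=np.array([.6596,-.0850]);D=.1113
def tcp(az,r=None): a=np.radians(az);return M+D*np.array([np.cos(a),np.sin(a)])
def plan2(wps,st=None):
    st=st or read_state();R=np.array(st["tcp_rot"]);p=np.array(st["position"])
    for x,y,z,yaw,t in wps:
        rel=Ro.from_matrix(R.T@Rt(yaw,t)).as_rotvec(degrees=True)/45
        print((R.T@(np.array([x,y,z])-p)/.3).round(3).tolist(),rel.round(3).tolist())
E
python3 -c "
from h import *
plan2([(.574,.212,.0915,81.5,10)])"
```

```text
[0.001, 0.001, -0.054] [-0.001, -0.222, -0.001]
```

step_arm --pt "0 0 -0.01 0 -0.03 0 1" --pt "0 0 -0.02 0 -0.06 0 1" --pt "0 0 -0.03 0 -0.1 0 1" --pt "0 0 -0.04 0 -0.14 0 1" --pt "0 0 -0.05 0 -0.18 0 1" --pt "0 0 -0.052 0 -0.21 0 1" --pt "0 0 -0.052 0 -0.222 0 1" --pt "0 0 -0.052 0 -0.222 0 1"

```text
time_s: 36.2
position: [0.5736, 0.2123, 0.0907]
tcp_rot: [[0.146, 0.989, -0.026], [0.974, -0.148, -0.171], [-0.173, -0.001, -0.985]]
force: [-0.1, 0.3, -4.5]
opening: 0.177
grasp_force: 30.0
```

Run:
```python
from tilt import *
c=capture("wrist");print(tilt(c));st=read_state();print(st["position"],st["moment"],st["opening"])
x,y=tcp(124)
plan2([(x,y,.0915,124,10)]);print(x,y)
```

```text
(np.float64(13.37), array([-2.2, -0.4]), array([179.5, 146.5,  49. ,  43.6]), array([-0.1, -0.2, -0.6,  0.5]))
[0.57347767 0.21199151 0.09068535] [ 0.52562552 -0.15436625 -0.00176292] 0.1758964945568094
[-0.654, 0.18, 0.112] [-0.165, -0.001, -0.93]
0.5973618298437059 0.007271881825376136
```

The grip still creeps, now 13.4°. I'll set the cup back down and regrip nearer its balance point (r≈82 mm), with the tool leaning 25° away from the head to keep clearance.

```bash
python3 -c "
from h import *
plan2([(.574,.212,.052,81.5,10),(.574,.212,.049,81.5,4)])"
```

```text
[0.023, 0.002, 0.127] [-0.001, -0.001, -0.0]
[0.024, 0.002, 0.137] [-0.001, 0.133, -0.0]
```

step_arm --pt "0.004 0 0.02 0 0 0 1" --pt "0.008 0 0.045 0 0 0 1" --pt "0.013 0 0.07 0 0 0 1" --pt "0.017 0 0.095 0 0 0 1" --pt "0.021 0 0.113 0 0 0 1" --pt "0.023 0 0.122 0 0 0 1" --pt "0.023 0 0.127 0 0 0 1" --pt "0.023 0 0.127 0 0 0 1"

```text
time_s: 36.92
position: [0.5737, 0.212, 0.0525]
tcp_rot: [[0.146, 0.989, -0.026], [0.974, -0.149, -0.172], [-0.174, -0.0, -0.985]]
force: [-0.4, 1.2, -1.3]
opening: 0.183
grasp_force: 30.0
```

step_arm --pt "0 0 0 0 0 0 0.2" --pt "0 0 0 0 0 0 0" --pt "0 0 0 0 0 0 0" --pt "0 0 0 0 0 0 0" --pt "0 0 -0.08 0 0 0 0" --pt "0 0 -0.18 0 0 0 0" --pt "0 0 -0.28 0 0 0 0" --pt "0 0 -0.32 0 0 0 0"

```text
time_s: 37.58
position: [0.5786, 0.2295, 0.1513]
tcp_rot: [[0.147, 0.989, -0.019], [0.974, -0.148, -0.17], [-0.171, 0.007, -0.985]]
force: [0.1, 0.9, -0.2]
opening: 0.492
grasp_force: 0.0
```

```bash
python3 -c "
from h import *
capture('top');st=read_state();print(st['position'],st['force'],st['time_s'])
c,T,st=snap('wrist','w9.png')
b=max(blobs(c,(100,100,40),(125,255,255),(100,0,540,270),5),key=lambda q:q[2])
P=np.array([onz(c,T,*p,.052)[:2] for p in b[4].reshape(-1,2)])*1000
print(cv2.boxPoints(cv2.minAreaRect(P.astype(np.float32))).round(1).tolist())
plan2([(.548,.033,.26,81.5,0)])
"
```

```text
[0.57933478 0.22982446 0.15226812] [1.10006    1.12580326 1.54259218] 37.6333
[[562.5, 196.89999389648438], [577.7999877929688, 194.39999389648438], [592.0, 281.1000061035156], [576.7000122070312, 283.6000061035156]]
[-0.715, -0.001, -0.248] [0.008, 0.219, -0.001]
```

step_arm --pt "-0.06 0 -0.06 0 0.03 0 0" --pt "-0.15 0 -0.12 0 0.06 0 0" --pt "-0.26 0 -0.18 0 0.1 0 0" --pt "-0.38 0 -0.22 0 0.14 0 0" --pt "-0.5 0 -0.248 0 0.18 0 0" --pt "-0.61 0 -0.248 0 0.21 0 0" --pt "-0.69 0 -0.248 0 0.219 0 0" --pt "-0.715 0 -0.248 0 0.219 0 0"

```text
time_s: 38.35
position: [0.5457, 0.0283, 0.2566]
tcp_rot: [[0.153, 0.988, -0.003], [0.988, -0.153, -0.003], [-0.004, -0.002, -1.0]]
force: [-0.6, 0.7, -0.3]
opening: 0.499
grasp_force: 0.0
```

Run:
```python
from h import *
capture("top")
c,T,st=snap("wrist","w10.png");print(st["position"])
b=max(blobs(c,(100,100,40),(125,255,255),(100,0,540,270)),key=lambda q:q[2])
P=np.array([onz(c,T,*p,.052)[:2] for p in b[4].reshape(-1,2)])*1000
print(cv2.boxPoints(cv2.minAreaRect(P.astype(np.float32))).round(1).tolist())
print("pred",proj(c,T,(.5585,.103,.09)))
g=c["image"];h=cv2.cvtColor(g,cv2.COLOR_RGB2GRAY)
# rim inner dark edges along horizontal through 139
print(h[139,262:372:2].tolist());print(h[84:200:2,316].tolist())
```

```text
[0.54582147 0.0288461  0.25651217]
[[557.5, 158.3000030517578], [571.9000244140625, 156.0], [580.0, 206.60000610351562], [565.5999755859375, 208.89999389648438]]
pred [318.99640336 133.46111558]
[201, 203, 201, 197, 196, 197, 198, 108, 62, 59, 54, 60, 99, 104, 105, 104, 108, 107, 110, 115, 119, 83, 86, 98, 93, 90, 86, 82, 77, 80, 85, 90, 89, 91, 90, 89, 109, 199, 201, 202, 200, 202, 198, 96, 68, 67, 66, 145, 201, 176, 200, 203, 201, 201, 205]
[187, 206, 143, 71, 74, 78, 82, 82, 114, 120, 120, 113, 92, 94, 116, 115, 113, 112, 113, 110, 94, 78, 76, 72, 78, 86, 84, 82, 80, 90, 93, 95, 92, 92, 92, 92, 87, 82, 81, 80, 70, 52, 51, 71, 82, 164, 195, 117, 106, 108, 120, 180, 202, 204, 204, 207, 205, 202]
```

View pics/w10.png

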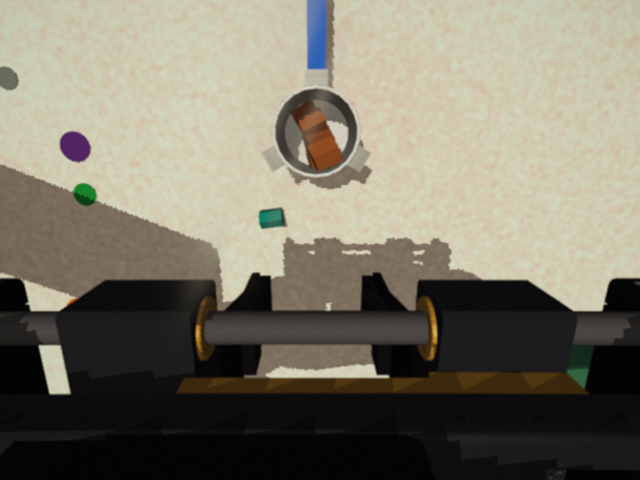

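Run:
```python
from h import *
st=read_state();print(st["position"]);c=capture("wrist");T=W(c,st);print("cup",onz(c,T,316.5,131,.09))
C=np.array([.5565,.105]);u=np.array([np.cos(np.radians(80.9)),np.sin(np.radians(80.9))])
for r,z in((.1437,.173),(.0845,.0464)):
    p=C+r*u;print(p);plan2([(*p,z,80.9,25)],st)
```

```text
[0.54604281 0.03074043 0.25627052]
cup [0.55694584 0.10730414 0.09      ]
[0.57922731 0.24689136]
[0.73, 0.0, 0.276] [-0.001, -0.552, 0.008]
[0.56986436 0.18843647]
[0.533, 0.0, 0.698] [-0.001, -0.552, 0.008]
```

step_arm --pt "0.09 0 0.01 0 -0.06 0 0" --pt "0.2 0 0.02 0 -0.14 0 0" --pt "0.31 0 0.04 0 -0.22 0 0" --pt "0.42 0 0.07 0 -0.3 0 0" --pt "0.53 0 0.11 0 -0.38 0 0" --pt "0.63 0 0.17 0 -0.46 0 0" --pt "0.71 0 0.24 0 -0.53 0 0" --pt "0.73 0 0.276 0 -0.552 0 0"

```text
time_s: 39.17
position: [0.577, 0.2558, 0.169]
tcp_rot: [[0.126, 0.99, -0.063], [0.897, -0.141, -0.419], [-0.423, -0.004, -0.906]]
force: [-0.2, 1.5, -0.6]
opening: 0.504
grasp_force: 0.0
```

step_arm --pt "0 0 0 0 0 0 0" --pt "0 0 0 0 0 0 0" --pt "0 0 0.05 0 0 0 0" --pt "0 0 0.1 0 0 0 0" --pt "0 0 0.16 0 0 0 0" --pt "0 0 0.2 0 0 0 0" --pt "0 0 0.2 0 0 0 0" --pt "0 0 0.2 0 0 0 0"

```text
time_s: 39.83
position: [0.5757, 0.2223, 0.1205]
tcp_rot: [[0.136, 0.989, -0.063], [0.896, -0.15, -0.417], [-0.422, 0.0, -0.906]]
force: [0.3, 0.3, -0.1]
opening: 0.499
grasp_force: 0.0
```

Run:
```python
from h import *
capture("top")
st=read_state();print(st["position"],st["tcp_rot"].round(3).tolist())
plan2([(.5699,.1885,.0464,80.9,25)],st)
c,T,st=snap("wrist","w11.png")
b=max(blobs(c,(100,100,40),(125,255,255),(100,0,540,270)),key=lambda q:q[2])
P=np.array([onz(c,T,*p,.052)[:2] for p in b[4].reshape(-1,2)])*1000
print(b[3],cv2.boxPoints(cv2.minAreaRect(P.astype(np.float32))).round(1).tolist())
```

```text
[0.57631094 0.22302977 0.1209951 ] [[0.136, 0.989, -0.062], [0.897, -0.15, -0.417], [-0.421, 0.002, -0.907]]
[-0.001, -0.004, 0.275] [0.006, -0.002, 0.009]
((314.25933837890625, 186.45999145507812), (29.952157974243164, 165.72023010253906), 1.847610354423523) [[560.7999877929688, 183.5], [576.2000122070312, 181.10000610351562], [592.2000122070312, 285.29998779296875], [576.7999877929688, 287.6000061035156]]
```

step_arm --pt "0 -0.004 0.05 0 0 0 0" --pt "0 -0.004 0.11 0 0 0 0" --pt "0 -0.004 0.17 0 0 0 0" --pt "0 -0.004 0.22 0 0 0 0" --pt "0 -0.004 0.26 0 0 0 0" --pt "0 -0.004 0.275 0 0 0 0" --pt "0 -0.004 0.275 0 0 0 0" --pt "0 -0.004 0.275 0 0 0 0.4"

```text
time_s: 40.6
position: [0.5699, 0.1897, 0.0456]
tcp_rot: [[0.135, 0.989, -0.061], [0.897, -0.148, -0.417], [-0.422, 0.001, -0.907]]
force: [-0.3, -0.4, 0.2]
opening: 0.469
grasp_force: 0.0
```

step_arm --pt "0 0 0 0 0 0 0.4" --pt "0 0 0 0 0 0 1" --pt "0 0 0 0 0 0 1" --pt "0 0 0 0 0 0 1" --pt "0 0 0 0 0 0 1" --pt "0 0 0 0 0 0 1" --pt "0 0 0 0 0 0 1" --pt "0 0 0 0 0 0 1"

```text
time_s: 41.27
position: [0.5698, 0.1896, 0.0455]
tcp_rot: [[0.135, 0.989, -0.061], [0.897, -0.148, -0.417], [-0.422, 0.001, -0.907]]
force: [1.0, 1.2, 3.0]
opening: 0.181
grasp_force: 30.0
```

Run:
```python
from h import *
st=read_state();print(st["position"],st["force"],st["opening"],st["grasp_force"])
c,T,st=snap("wrist","w12.png")
h=cv2.cvtColor(c["image"],cv2.COLOR_RGB2HSV);m=cv2.inRange(h,(100,100,30),(125,255,255))
print([(v,int(h[v,312:322,2].mean()),int(m[v,200:440].astype(bool).sum())) for v in range(60,275,6)])
p=st["position"];u=np.array([np.cos(np.radians(81.2)),np.sin(np.radians(81.2))])
x0,y0=.5565,.1055
for nm,(r,z) in {"topend":(.175,.052),"botend":(.175,.030),"footbot":(.172,0.)}.items(): print(nm,proj(c,T,(x0+r*u[0],y0+r*u[1],z)))
plan2([(p[0],p[1],p[2]+.035,81.2,25)],st)
```

```text
[0.56982961 0.1896458  0.04553187] [1.04074161 1.18379578 3.03891481] 0.18061201633462692 29.996110507888147
[(60, 242, 0), (66, 231, 0), (72, 96, 22), (78, 95, 24), (84, 98, 27), (90, 102, 33), (96, 105, 37), (102, 106, 42), (108, 105, 46), (114, 104, 49), (120, 106, 54), (126, 103, 54), (132, 101, 55), (138, 99, 55), (144, 98, 59), (150, 97, 60), (156, 97, 59), (162, 97, 58), (168, 97, 57), (174, 97, 57), (180, 97, 56), (186, 97, 55), (192, 97, 55), (198, 97, 54), (204, 97, 54), (210, 98, 52), (216, 97, 52), (222, 97, 52), (228, 97, 50), (234, 97, 50), (240, 97, 49), (246, 97, 48), (252, 97, 48), (258, 97, 47), (264, 97, 46), (270, 97, 46)]
topend [320.53544706 111.57574909]
botend [319.6574104   82.49309469]
footbot [318.73476911  64.12046133]
[-0.049, 0.0, -0.106] [0.004, -0.001, 0.005]
```

Run:
```python
import cv2
im=cv2.imread("pics/w12.png");cv2.imwrite("pics/c12.png",cv2.resize(im[40:280,200:440],(600,600),interpolation=cv2.INTER_CUBIC))
```

```text
(no output)
```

View pics/c12.png

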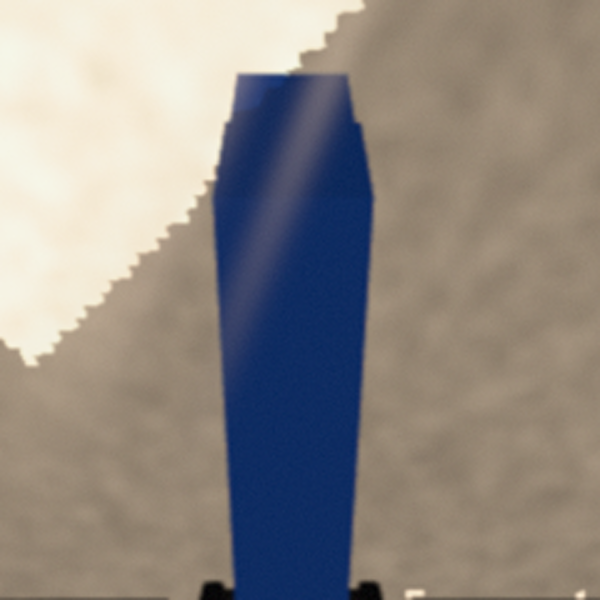

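The handle end edges are at rows 118.8, 89.2 and 69.2, which puts the cup axis 86.9 mm from the TCP. Lifting gently now.

step_arm --pt "-0.002 0 -0.005 0 0 0 1" --pt "-0.007 0 -0.015 0 0 0 1" --pt "-0.014 0 -0.03 0 0 0 1" --pt "-0.023 0 -0.05 0 0 0 1" --pt "-0.033 0 -0.07 0 0 0 1" --pt "-0.042 0 -0.09 0 0 0 1" --pt "-0.048 0 -0.104 0 0 0 1" --pt "-0.049 0 -0.106 0 0 0 1"

```text
time_s: 41.98
position: [0.5699, 0.1897, 0.0815]
tcp_rot: [[0.135, 0.989, -0.061], [0.897, -0.148, -0.417], [-0.421, 0.002, -0.907]]
force: [-0.7, -1.7, -4.1]
opening: 0.177
grasp_force: 30.0
```

step_arm --pt "0 0 0 0 0 0 1" --pt "0 0 0 0 0 0 1" --pt "0 0 0 0 0 0 1" --pt "0 0 0 0 0 0 1"

```text
time_s: 42.32
position: [0.5689, 0.1894, 0.0797]
tcp_rot: [[0.134, 0.989, -0.063], [0.896, -0.149, -0.418], [-0.422, -0.001, -0.906]]
force: [1.0, -0.5, -4.9]
opening: 0.183
grasp_force: 30.0
```

```bash
cat > tilt2.py <<'E'
from h import *
from scipy.optimize import least_squares
T0=np.radians(25);DR=.0869;ZT=.0455
def edges(c):
    h=cv2.cvtColor(c["image"],cv2.COLOR_RGB2HSV);m=cv2.inRange(h,(100,100,20),(125,255,255));m[:30]=0;m[275:]=0
    w=np.array([m[v,200:440].astype(bool).sum() for v in range(275)]);r=np.where(w>8)[0]
    top=r.min()-.5;k=cv2.GaussianBlur(w[r.min():].astype(np.float32).reshape(-1,1),(1,3),0).ravel();return top,r.min()+k.argmax(),w[r.min():r.min()+90]
def tilt(c,obs=None):
    C=np.array(c["T_tool_cam"]);top,wm,w=edges(c)
    obs=np.array(obs or [wm,top])
    def pts(p):
        a,dx=p;out=[]
        for r,z in((.175,.052),(.172,0.)):
            dr,dz=r-DR,z-ZT;x=dr*np.cos(T0)-dz*np.sin(T0);zz=-dr*np.sin(T0)-dz*np.cos(T0)-.006
            out.append(proj(c,C,(x*np.cos(a)+zz*np.sin(a)+dx,0,zz*np.cos(a)-x*np.sin(a)+.006))[1])
        return np.array(out)
    q=least_squares(lambda p:np.r_[pts(p)-obs,p[1]/.002],[0,0]);return np.degrees(q.x[0]).round(2),(q.x[1]*1000).round(2),obs,(pts(q.x)-obs).round(1)
if __name__=="__main__":
    c=dict(capture("wrist"));cv2.imwrite("pics/w13.png",c["image"][:,:,::-1]);print(tilt(c));st=read_state();print(st["position"],st["force"],st["moment"],st["opening"])
    c["image"]=cv2.imread("pics/w12.png")[:,:,::-1].copy();print(tilt(c),tilt(c,[118.8,69.2]))
    R=np.array(st["tcp_rot"]);print("lean",np.degrees(np.arcsin(-R[2,0])))
E
python3 tilt2.py
```

```text
(np.float64(6.33), np.float64(-1.18), array([149. ,  69.5]), array([-0. , -0.1]))
[0.56896607 0.18938771 0.07964974] [ 0.06362721  0.24645376 -5.03296525] [ 0.68882412 -0.20678291 -0.01794752] 0.18145418027159133
(np.float64(6.73), np.float64(-1.21), array([151. ,  69.5]), array([-0. , -0.1])) (np.float64(0.02), np.float64(-0.02), array([118.8,  69.2]), array([-0., -0.]))
lean 24.99030416115482
```

The tilt is unchanged (edges 149 vs 151, 69.5 vs 69.5), so the grip holds. Now carrying the cup below the mount at the yellow angle, in two gentle halves.

```bash
cat >> h.py <<'E'
D=.0869
E
python3 - <<'E'
from h import *
st=read_state();R=np.array(st["tcp_rot"]);p=np.array(st["position"]);az=np.degrees(np.arctan2(R[1,0],R[0,0]));print(az)
x,y=tcp(124);g=np.array([x,y,.0905])
mid=(p+g)/2;am=(az+124)/2
plan2([(*mid,am,25)],st);plan2([(*g,124,25)],{"position":mid,"tcp_rot":Rt(am,25)});print(g)
E
```

```text
81.47910109767336
[-0.301, 0.119, 0.12] [-0.201, -0.0, -0.428]
[-0.32, -0.006, 0.129] [-0.2, 0.0, -0.428]
[ 0.61100614 -0.01295663  0.0905    ]
```

step_arm --pt "-0.02 0.008 0.008 -0.013 0 -0.028 1" --pt "-0.06 0.024 0.024 -0.04 0 -0.086 1" --pt "-0.11 0.043 0.044 -0.073 0 -0.156 1" --pt "-0.16 0.063 0.064 -0.107 0 -0.228 1" --pt "-0.21 0.083 0.084 -0.14 0 -0.3 1" --pt "-0.26 0.103 0.104 -0.174 0 -0.37 1" --pt "-0.29 0.115 0.116 -0.194 0 -0.413 1" --pt "-0.301 0.119 0.12 -0.201 0 -0.428 1"

```text
time_s: 43.03
position: [0.5894, 0.0858, 0.0856]
tcp_rot: [[-0.2, 0.975, 0.092], [0.884, 0.22, -0.413], [-0.423, -0.001, -0.906]]
force: [-0.0, 0.2, -4.5]
opening: 0.18
grasp_force: 30.0
```

step_arm --pt "-0.03 0 0.012 -0.02 0 -0.04 1" --pt "-0.08 -0.001 0.032 -0.05 0 -0.107 1" --pt "-0.13 -0.002 0.052 -0.081 0 -0.174 1" --pt "-0.19 -0.003 0.076 -0.119 0 -0.254 1" --pt "-0.24 -0.004 0.097 -0.15 0 -0.321 1" --pt "-0.285 -0.005 0.115 -0.178 0 -0.381 1" --pt "-0.31 -0.006 0.125 -0.194 0 -0.415 1" --pt "-0.32 -0.006 0.129 -0.2 0 -0.428 1"

```text
time_s: 43.7
position: [0.6105, -0.0147, 0.0909]
tcp_rot: [[-0.506, 0.83, 0.236], [0.752, 0.558, -0.351], [-0.423, -0.001, -0.906]]
force: [0.5, -0.0, -4.6]
opening: 0.176
grasp_force: 30.0
```

Run:
```python
from tilt2 import *
capture("top")
c=capture("wrist");print(edges(c)[:2]);s,S,_=snap("scene","s14.png");st=read_state();R=np.array(st["tcp_rot"]);print(st["position"],st["force"],np.degrees(np.arctan2(R[1,0],R[0,0])),np.degrees(np.arcsin(-R[2,0])),st["time_s"])
x,y=tcp(124);plan2([(x,y,.0905,124,25),(x,y,.1325,124,25)],st)
t,_,_=snap("top")
im=s["image"][100:300,180:380,::-1];cv2.imwrite("pics/c14.png",np.hstack([cv2.resize(im,(400,400),interpolation=2),cv2.resize(t["image"][110:230,300:420,::-1],(400,400),interpolation=2)]))
```

```text
(np.float64(69.5), np.int64(120))
[ 0.61093925 -0.01300297  0.09089341] [ 0.48203457  0.70279743 -3.58517388] 123.9168031314287 25.00249626471765 43.85
[0.001, 0.0, 0.001] [0.001, 0.0, -0.002]
[-0.059, 0.0, -0.126] [0.001, 0.0, -0.002]
```

View pics/c14.png

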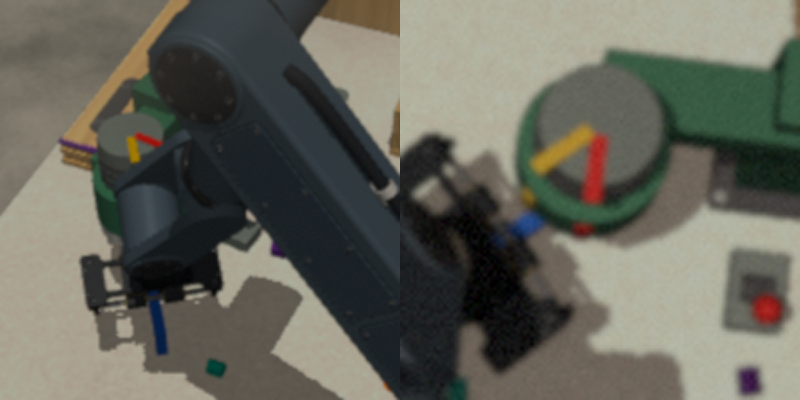

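The handle lines up with the yellow bar in the top view and the tilt is unchanged. Raising in two stages while watching the force.

step_arm --pt "-0.003 0 -0.006 0 0 0 1" --pt "-0.008 0 -0.016 0 0 0 1" --pt "-0.013 0 -0.027 0 0 0 1" --pt "-0.018 0 -0.038 0 0 0 1" --pt "-0.023 0 -0.049 0 0 0 1" --pt "-0.028 0 -0.06 0 0 0 1" --pt "-0.031 0 -0.066 0 0 0 1" --pt "-0.031 0 -0.066 0 0 0 1"

```text
time_s: 44.57
position: [0.6115, -0.0131, 0.1137]
tcp_rot: [[-0.506, 0.829, 0.239], [0.752, 0.559, -0.35], [-0.424, 0.003, -0.906]]
force: [0.0, 0.5, -4.4]
opening: 0.185
grasp_force: 30.0
```

Run:
```python
from tilt2 import *
c=capture("wrist");print(edges(c)[:2]);st=read_state();print(st["position"],st["force"],st["moment"])
x,y=tcp(124);plan2([(x,y,.1235,124,25)],st)
```

```text
(np.float64(69.5), np.int64(122))
[ 0.61133428 -0.01317108  0.11332694] [ 0.24659747 -0.41132009 -5.18000449] [ 0.64563353  0.28248296 -0.01400105]
[-0.013, -0.0, -0.031] [0.002, 0.001, -0.001]
```

No contact so far. Raising the rest of the way.

step_arm --pt "-0.002 0 -0.005 0 0 0 1" --pt "-0.004 0 -0.011 0 0 0 1" --pt "-0.007 0 -0.017 0 0 0 1" --pt "-0.01 0 -0.023 0 0 0 1" --pt "-0.012 0 -0.028 0 0 0 1" --pt "-0.013 0 -0.031 0 0 0 1" --pt "-0.013 0 -0.031 0 0 0 1" --pt "-0.013 0 -0.031 0 0 0 1"

```text
time_s: 45.28
position: [0.6109, -0.0128, 0.123]
tcp_rot: [[-0.506, 0.829, 0.238], [0.752, 0.559, -0.35], [-0.423, 0.002, -0.906]]
force: [0.8, -0.8, -4.4]
opening: 0.179
grasp_force: 30.0
```

Run:
```python
from tilt2 import *
c=capture("wrist");print(edges(c)[:2]);st=read_state();print(st["position"],st["force"],st["moment"])
R=np.array(st["tcp_rot"]);print(np.degrees(np.arctan2(R[1,0],R[0,0])))
for a in(130,136,142,148): x,y=tcp(a);plan2([(x,y,.1235,a,25)],st)
x,y=tcp(148);s2={"position":np.array([x,y,.1235]),"tcp_rot":Rt(148,25)};print()
for a in(154,160,166,172): x,y=tcp(a);plan2([(x,y,.1235,a,25)],s2)
```

```text
(np.float64(69.5), np.int64(122))
[ 0.61082876 -0.01280526  0.12290997] [ 0.3836259  -0.0091179  -4.47883469] [ 0.6312884   0.28114765 -0.00422826]
123.95733562760229
[-0.003, -0.03, -0.001] [-0.055, 0.0, -0.122]
[-0.007, -0.06, 0.001] [-0.111, 0.0, -0.243]
[-0.014, -0.089, 0.004] [-0.168, 0.0, -0.363]
[-0.024, -0.118, 0.009] [-0.224, 0.001, -0.484]

[-0.001, -0.03, 0.001] [-0.056, -0.0, -0.121]
[-0.006, -0.06, 0.003] [-0.113, 0.0, -0.242]
[-0.013, -0.09, 0.006] [-0.169, -0.0, -0.363]
[-0.023, -0.118, 0.011] [-0.225, -0.0, -0.483]
```

It entered without contact. Twisting now, the first half to 148°.

step_arm --pt "-0.001 -0.015 -0.001 -0.028 0 -0.061 1" --pt "-0.003 -0.03 -0.001 -0.055 0 -0.122 1" --pt "-0.005 -0.045 0 -0.083 0 -0.182 1" --pt "-0.007 -0.06 0.001 -0.111 0 -0.243 1" --pt "-0.01 -0.074 0.002 -0.139 0 -0.303 1" --pt "-0.014 -0.089 0.004 -0.168 0 -0.363 1" --pt "-0.019 -0.104 0.006 -0.196 0 -0.424 1" --pt "-0.024 -0.118 0.009 -0.224 0 -0.484 1"

```text
time_s: 46.0
position: [0.5853, -0.0392, 0.1234]
tcp_rot: [[-0.77, 0.527, 0.358], [0.477, 0.85, -0.224], [-0.423, -0.001, -0.906]]
force: [0.8, 0.2, -4.6]
opening: 0.176
grasp_force: 30.0
```

Run:
```python
from tilt2 import *
c=capture("wrist");print(edges(c)[:2]);st=read_state();print(st["position"],st["force"],st["moment"])
R=np.array(st["tcp_rot"]);print(np.degrees(np.arctan2(R[1,0],R[0,0])),tcp(148))
for a in(154,160,166,172): x,y=tcp(a);plan2([(x,y,.1235,a,25)],st)
```

```text
(np.float64(69.5), np.int64(131))
[ 0.58410518 -0.04022111  0.12310231] [-2.08493058 -1.26838369 -4.27861349] [ 0.35196185  0.66047183 -0.09327387]
148.2490888778784 [ 0.58590462 -0.03895002]
[-0.004, -0.024, 0.001] [-0.058, -0.002, -0.116]
[-0.009, -0.053, 0.003] [-0.114, -0.002, -0.237]
[-0.016, -0.083, 0.006] [-0.171, -0.003, -0.358]
[-0.025, -0.111, 0.011] [-0.227, -0.003, -0.479]
```

step_arm --pt "-0.002 -0.012 0 -0.029 -0.001 -0.058 1" --pt "-0.004 -0.024 0.001 -0.058 -0.002 -0.116 1" --pt "-0.006 -0.039 0.002 -0.086 -0.002 -0.176 1" --pt "-0.009 -0.053 0.003 -0.114 -0.002 -0.237 1" --pt "-0.012 -0.068 0.004 -0.142 -0.002 -0.298 1" --pt "-0.016 -0.083 0.006 -0.171 -0.003 -0.358 1" --pt "-0.02 -0.097 0.008 -0.199 -0.003 -0.419 1" --pt "-0.025 -0.111 0.011 -0.227 -0.003 -0.479 1"

```text
time_s: 46.72
position: [0.5748, -0.0653, 0.1227]
tcp_rot: [[-0.889, 0.204, 0.409], [0.186, 0.979, -0.082], [-0.417, 0.003, -0.909]]
force: [-0.4, 0.9, -4.7]
opening: 0.181
grasp_force: 30.0
```

Run:
```python
from tilt2 import *
c=capture("wrist");print(edges(c)[:2]);st=read_state();print(st["position"],st["force"],st["moment"],tcp(172))
R=np.array(st["tcp_rot"]);print(np.degrees(np.arctan2(R[1,0],R[0,0])))
x,y=tcp(172);plan2([(x,y,.1235,172,25),(x,y,.1205,172,25)],st)
```

```text
(np.float64(69.5), np.int64(124))
[ 0.57488748 -0.06630653  0.12275316] [ 0.14622753 -0.69108465 -4.32767188] [ 0.13177364  0.55980797 -0.01857391] [ 0.5735457  -0.07290586]
168.3088541969889
[-0.001, -0.022, -0.002] [-0.032, -0.007, -0.074]
[0.003, -0.022, 0.007] [-0.032, -0.007, -0.074]
```

step_arm --pt "0 -0.007 0 -0.011 -0.002 -0.025 1" --pt "-0.001 -0.015 -0.001 -0.022 -0.005 -0.05 1" --pt "-0.001 -0.022 -0.002 -0.032 -0.007 -0.074 1" --pt "-0.001 -0.022 -0.002 -0.032 -0.007 -0.074 1" --pt "0.001 -0.022 0.003 -0.032 -0.007 -0.074 1" --pt "0.003 -0.022 0.007 -0.032 -0.007 -0.074 1" --pt "0.003 -0.022 0.007 -0.032 -0.007 -0.074 1" --pt "0.003 -0.022 0.007 -0.032 -0.007 -0.074 1"

```text
time_s: 47.43
position: [0.5742, -0.0721, 0.1207]
tcp_rot: [[-0.896, 0.145, 0.42], [0.131, 0.99, -0.061], [-0.425, 0.0, -0.905]]
force: [-0.4, -1.6, -3.4]
opening: 0.182
grasp_force: 30.0
```

Run:
```python
from tilt2 import *
c=capture("wrist");print(edges(c)[:2]);st=read_state();print(st["position"],st["force"],st["moment"],tcp(172),st["qvel"].round(1))
R=np.array(st["tcp_rot"]);print(np.degrees(np.arctan2(R[1,0],R[0,0])),st["joint_positions"].round(1))
```

```text
(np.float64(69.5), np.int64(122))
[ 0.57416294 -0.07214982  0.1207897 ] [ 1.58801551  0.56965409 -4.20387655] [ 0.08394647  0.3612465  -0.12371227] [ 0.5735457  -0.07290586] [-0.2 -0.1 -0.   0.3  0.1 -0.5]
171.68603079383982 [ -20.9   33.5  113.    31.    10.4 -132. ]
```

step_arm --pt "0.001 0 0.003 0 0 0 1" --pt "0.003 0 0.006 0 0 0 1" --pt "0.004 0 0.009 0 0 0 1" --pt "0.006 0 0.012 0 0 0 1" --pt "0.006 0 0.012 0 0 0 1" --pt "0.006 0 0.012 0 0 0 1" --pt "0.006 0 0.012 0 0 0 1" --pt "0.006 0 0.012 0 0 0 1"

```text
time_s: 48.15
position: [0.5758, -0.0728, 0.1189]
tcp_rot: [[-0.893, 0.145, 0.425], [0.13, 0.99, -0.063], [-0.43, -0.001, -0.903]]
force: [-0.1, 2.1, 7.5]
opening: 0.184
grasp_force: 30.0
```

Run:
```python
from tilt2 import *
c=capture("wrist");print(edges(c)[:2]);st=read_state();print(st["position"],st["force"],st["moment"])
```

```text
(np.float64(71.5), np.int64(122))
[ 0.57574718 -0.07275543  0.11892359] [0.45504273 2.27543536 6.87968032] [ 0.23410736 -0.59251685  0.05260578]
```

The load has moved to the ledges (+7 N). Releasing and backing off along the tool axis.

step_arm --pt "0 0 0 0 0 0 0.4" --pt "0 0 0 0 0 0 0.3" --pt "0 0 0 0 0 0 0.2" --pt "0 0 0 0 0 0 0.1" --pt "0 0 0 0 0 0 0.1" --pt "0 0 0 0 0 0 0.1" --pt "0 0 0 0 0 0 0.1" --pt "0 0 0 0 0 0 0.1"

```text
time_s: 48.87
position: [0.5736, -0.0722, 0.1165]
tcp_rot: [[-0.896, 0.144, 0.42], [0.131, 0.99, -0.061], [-0.424, 0.001, -0.906]]
force: [-0.2, -0.6, 0.1]
opening: 0.445
grasp_force: 0.0
```

step_arm --pt "0 0 -0.03 0 0 0 0.1" --pt "0 0 -0.08 0 0 0 0.1" --pt "0 0 -0.14 0 0 0 0.1" --pt "0 0 -0.2 0 0 0 0.1" --pt "0 0 -0.26 0 0 0 0.1" --pt "0 0 -0.3 0 0 0 0.1" --pt "0 0 -0.32 0 0 0 0.1" --pt "0 0 -0.32 0 0 0 0.1"

```text
time_s: 49.53
position: [0.5335, -0.0664, 0.2048]
tcp_rot: [[-0.895, 0.144, 0.422], [0.13, 0.99, -0.061], [-0.426, -0.0, -0.905]]
force: [-0.1, -0.3, -0.1]
opening: 0.45
grasp_force: 0.0
```

Run:
```python
from h import *
capture("top");st=read_state();print(st["position"],st["force"],st["time_s"])
c,T,_=snap("wrist");s,S,_=snap("scene");t,TT,_=snap("top")
b=max(blobs(c,(100,100,30),(125,255,255),None,30),key=lambda q:q[2]);P=np.array([onz(c,T,*p,.12)[:2] for p in b[4].reshape(-1,2)])*1000
print(b[:3],cv2.boxPoints(cv2.minAreaRect(P.astype(np.float32))).round(1).tolist())
cv2.imwrite("pics/c15.png",np.hstack([cv2.resize(s["image"][120:270,190:340,::-1],(400,400),interpolation=2),cv2.resize(c["image"][:,:,::-1],(400,300))[:].repeat(1,0) if 0 else cv2.copyMakeBorder(cv2.resize(c["image"][:,:,::-1],(400,300)),0,100,0,0,0)]))
for nm,cc,X,r in(("top",t,TT,(390,185,440,220)),("scene",s,S,(285,185,325,215))):
    for b in blobs(cc,(0,170,90),(6,255,255),r): print(nm,b[:3],onz(cc,X,b[0],b[1],.095))
```

```text
[ 0.5335211  -0.06643555  0.20403278] [ 0.7114756   0.61636111 -0.53768194] 49.5833
(318.1401057262208, 210.96177590477245, 4508.5) [[474.29998779296875, -63.400001525878906], [633.0999755859375, -89.5], [635.7999877929688, -73.0999984741211], [477.0, -47.0]]
top (409.6088888888889, 202.27111111111108, 37.5) [ 0.55273339 -0.23572111  0.095     ]
```

View pics/c15.png

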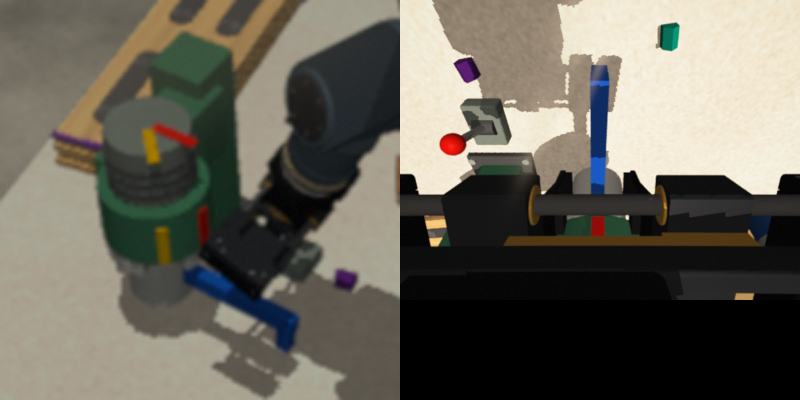

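The cup hangs on the ledges with the handle under the red mark (measured az 170.6° vs 172°). The lever is still off, with its ball 88 mm back and 165 mm across in mount axes, as the description says. I'll keep the 25° lean, close the fingers, and push the ball over from behind.

```bash
cat >> h.py <<'E'
def mw(f,l,z): a=np.radians(-8);return (M[0]+f*np.cos(a)-l*np.sin(a),M[1]+f*np.sin(a)+l*np.cos(a),z)
def arc(ph): return mw(-.06+.08*np.sin(ph)-.028,-.165,.022+.08*np.cos(ph)+.0068)
E
python3 - <<'E'
from h import *
st=read_state();A=mw(-.1400,-.165,.204);B=mw(-.1400,-.165,.1035)
plan2([(*A,172,25),(*B,172,25)],st);print(A,B)
E
```

```text
[0.033, -0.553, -0.02] [-0.002, 0.001, -0.006]
[0.175, -0.554, 0.283] [-0.002, 0.001, -0.006]
(np.float64(0.49799890871776936), np.float64(-0.22890999720794997), 0.204) (np.float64(0.49799890871776936), np.float64(-0.22890999720794997), 0.1035)
```

step_arm --pt "0.005 -0.08 -0.01 0 0 0 1" --pt "0.01 -0.18 -0.02 0 0 0 1" --pt "0.017 -0.28 -0.02 0 0 0 1" --pt "0.023 -0.38 -0.02 0 0 0 1" --pt "0.03 -0.48 -0.02 0 0 0 1" --pt "0.033 -0.54 -0.02 0 0 0 1" --pt "0.033 -0.553 -0.02 0 0 0 1" --pt "0.033 -0.553 -0.02 0 0 0 1"

```text
time_s: 50.4
position: [0.4979, -0.2303, 0.2039]
tcp_rot: [[-0.896, 0.147, 0.419], [0.134, 0.989, -0.061], [-0.423, 0.001, -0.906]]
force: [-0.6, 0.9, -0.3]
opening: 0.02
grasp_force: 0.0
```

step_arm --pt "0.018 0 0.038 0 0 0 1" --pt "0.047 0 0.1 0 0 0 1" --pt "0.075 0 0.16 0 0 0 1" --pt "0.104 0 0.22 0 0 0 1" --pt "0.13 0 0.28 0 0 0 1" --pt "0.142 0 0.303 0 0 0 1" --pt "0.142 0 0.303 0 0 0 1" --pt "0.142 0 0.303 0 0 0 1"

```text
time_s: 51.07
position: [0.5107, -0.227, 0.1178]
tcp_rot: [[-0.908, 0.151, 0.39], [0.138, 0.989, -0.062], [-0.395, -0.003, -0.919]]
force: [0.3, -0.2, 0.6]
opening: 0.002
grasp_force: 0.0
```

Run:
```python
from h import *
capture("top");st=read_state();print(st["position"],st["force"],st["opening"])
plan2([(*arc(p),172,25) for p in(-.364,-.22,-.08,.06,.2,.32,.4,.44,.48)],st)
s,S,_=snap("scene")
for b in blobs(s,(0,170,90),(6,255,255),(285,185,330,215)): print(b[:3],onz(s,S,b[0],b[1],.097))
```

```text
[ 0.51077628 -0.22740246  0.11829021] [0.31167136 0.09256087 0.15204099] 0.00658059544392607
[-0.015, -0.01, 0.06] [-0.011, -0.038, -0.013]
[-0.053, -0.01, 0.064] [-0.011, -0.038, -0.013]
[-0.089, -0.009, 0.074] [-0.011, -0.038, -0.013]
[-0.123, -0.009, 0.088] [-0.011, -0.038, -0.013]
[-0.155, -0.008, 0.107] [-0.011, -0.038, -0.013]
[-0.18, -0.008, 0.127] [-0.011, -0.038, -0.013]
[-0.196, -0.008, 0.142] [-0.011, -0.038, -0.013]
[-0.203, -0.008, 0.15] [-0.011, -0.038, -0.013]
[-0.21, -0.007, 0.158] [-0.011, -0.038, -0.013]
```

The 25° lean isn't reachable there because joint 5 nears its limit, so I'll use an 8° lean.

```bash
cat >> h.py <<'E'
def arc8(ph,s=0): return mw(-.06+.08*np.sin(ph)-.0245-s,-.168,.022+.08*np.cos(ph)+.0127)
E
python3 - <<'E'
from h import *
st=read_state();print(st["joint_positions"].round(1))
plan2([(*mw(-.138,-.168,.13),172,8),(*mw(-.138,-.168,.1095),172,8)],st)
E
```

```text
[ -41.8   33.1  113.9   44.    17.9 -163.5]
[0.017, -0.02, -0.049] [-0.009, 0.341, -0.015]
[0.044, -0.02, 0.014] [-0.009, 0.341, -0.015]
```

```bash
cat >> h.py <<'E'
def arc0(ph): return mw(-.06+.08*np.sin(ph)-.0225,-.168,.022+.08*np.cos(ph)+.015)
E
python3 - <<'E'
from h import *
st=read_state()
plan2([(*mw(-.138,-.168,.14),172,0),(*mw(-.138,-.168,.112),172,0)],st)
E
```

```text
[0.004, -0.02, -0.079] [-0.008, 0.518, -0.015]
[0.041, -0.02, 0.007] [-0.008, 0.518, -0.015]
```

step_arm --pt "0.004 -0.02 -0.079 0 0.1 0 1" --pt "0.004 -0.02 -0.079 -0.003 0.2 -0.005 1" --pt "0.004 -0.02 -0.079 -0.005 0.3 -0.01 1" --pt "0.004 -0.02 -0.079 -0.008 0.42 -0.015 1" --pt "0.004 -0.02 -0.079 -0.008 0.518 -0.015 1" --pt "0.004 -0.02 -0.079 -0.008 0.518 -0.015 1" --pt "0.004 -0.02 -0.079 -0.008 0.518 -0.015 1" --pt "0.004 -0.02 -0.079 -0.008 0.518 -0.015 1"

```text
time_s: 51.83
position: [0.4983, -0.2315, 0.1392]
tcp_rot: [[-0.99, 0.14, 0.0], [0.14, 0.99, 0.001], [0.0, 0.001, -1.0]]
force: [0.5, 0.2, 0.6]
opening: 0.004
grasp_force: 0.0
```

Run:
```python
from h import *
capture("top");st=read_state();print(st["position"],st["force"],st["joint_positions"].round(1),mw(-.138,-.168,.14),st["tcp_rot"].round(3).tolist())
plan2([(*mw(-.138,-.168,.112),172,0)]+[(*arc0(p),172,0) for p in(-.4,-.28,-.16,-.04,.08,.2,.3,.36,.42,.46)],st)
```

```text
[ 0.49789785 -0.23147856  0.13907009] [ 0.45869684 -0.17900382  0.00150725] [-3.660e+01  3.330e+01  9.860e+01  1.000e-01  4.820e+01 -1.186e+02] (np.float64(0.4995619255523722), np.float64(-0.2321591476160948), 0.14) [[-0.99, 0.141, -0.001], [0.141, 0.99, 0.002], [0.001, 0.002, -1.0]]
[-0.006, -0.002, 0.09] [0.002, -0.001, -0.002]
[-0.087, -0.001, 0.095] [0.002, -0.001, -0.002]
[-0.117, -0.001, 0.084] [0.002, -0.001, -0.002]
[-0.148, -0.001, 0.077] [0.002, -0.001, -0.002]
[-0.18, -0.001, 0.074] [0.002, -0.001, -0.002]
[-0.212, -0.001, 0.074] [0.002, -0.001, -0.002]
[-0.244, -0.001, 0.079] [0.002, -0.001, -0.002]
[-0.27, -0.001, 0.085] [0.002, -0.001, -0.002]
[-0.285, -0.001, 0.09] [0.002, -0.001, -0.002]
[-0.3, -0.001, 0.096] [0.002, -0.001, -0.002]
[-0.309, -0.001, 0.101] [0.002, -0.001, -0.002]
```

step_arm --pt "-0.006 0 0.05 0 0 0 1" --pt "-0.006 0 0.09 0 0 0 1" --pt "-0.045 0 0.092 0 0 0 1" --pt "-0.087 0 0.092 0 0 0 1" --pt "-0.117 0 0.084 0 0 0 1" --pt "-0.148 0 0.077 0 0 0 1" --pt "-0.18 0 0.074 0 0 0 1" --pt "-0.212 0 0.074 0 0 0 1"

```text
time_s: 52.55
position: [0.5629, -0.2414, 0.1176]
tcp_rot: [[-0.99, 0.14, -0.0], [0.14, 0.99, 0.0], [0.0, 0.0, -1.0]]
force: [-0.8, 0.1, 0.9]
opening: 0.008
grasp_force: 0.5
```

step_arm --pt "-0.015 0 0.002 0 0 0 1" --pt "-0.032 0 0.005 0 0 0 1" --pt "-0.046 0 0.008 0 0 0 1" --pt "-0.058 0 0.011 0 0 0 1" --pt "-0.068 0 0.014 0 0 0 1" --pt "-0.075 0 0.017 0 0 0 1" --pt "-0.08 0 0.018 0 0 0 1" --pt "-0.08 0 0.018 0 0 0 1"

```text
time_s: 53.22
position: [0.5863, -0.2447, 0.1114]
tcp_rot: [[-0.99, 0.14, -0.0], [0.14, 0.99, 0.0], [0.0, 0.0, -1.0]]
force: [1.0, -0.0, 0.6]
opening: 0.009
grasp_force: 0.1
```

```bash
cat > ball.py <<'E'
from h import *
capture("top");st=read_state();print(st["position"],st["force"],"expected end tcp",np.round(arc0(.46),4))
t,TT,_=snap("top");s,S,_=snap("scene")
for nm,cc,X,r in(("top",t,TT,(380,150,440,215)),("scene",s,S,(270,165,330,215))):
    for b in blobs(cc,(0,170,60),(6,255,255),r,6):
        p=onz(cc,X,b[0],b[1],.095)[:2]-M;a=np.radians(8);print(nm,np.round(b[:3],1),"mount xy",np.round([p[0]*np.cos(a)-p[1]*np.sin(a),p[0]*np.sin(a)+p[1]*np.cos(a)],4))
E
python3 ball.py
```

```text
[ 0.58627191 -0.24469551  0.1115332 ] [-0.61897997 -0.6995874   0.49533774] expected end tcp [ 0.5897 -0.2448  0.1087]
```

step_arm --pt "-0.006 0 0.003 0 0 0 1" --pt "-0.012 0 0.006 0 0 0 1" --pt "-0.016 0 0.008 0 0 0 1" --pt "-0.02 0 0.01 0 0 0 1" --pt "-0.02 0 0.01 0 0 0 1"

```text
time_s: 53.78
position: [0.5914, -0.2452, 0.1085]
tcp_rot: [[-0.99, 0.14, -0.003], [0.14, 0.99, 0.001], [0.003, 0.001, -1.0]]
force: [-3.0, 0.3, 2.1]
opening: 0.005
grasp_force: 1.4
```

```bash
python3 ball.py
```

```text
[ 0.59140472 -0.24522798  0.10846089] [-2.30878866 -0.32242062  1.48345811] expected end tcp [ 0.5897 -0.2448  0.1087]
```

The force is just above lever friction at the expected end point. I'll back off and check the ball.

step_arm --pt "0.03 0 0 0 0 0 1" --pt "0.08 0 -0.02 0 0 0 1" --pt "0.15 0 -0.1 0 0 0 1" --pt "0.22 0 -0.2 0 0 0 1" --pt "0.3 0 -0.3 0 0 0 1" --pt "0.38 0.05 -0.4 0 0 0 1" --pt "0.44 0.1 -0.45 0 0 0 1" --pt "0.45 0.12 -0.45 0 0 0 1"

```text
time_s: 54.6
position: [0.4623, -0.1899, 0.2471]
tcp_rot: [[-0.99, 0.141, 0.004], [0.141, 0.99, -0.003], [-0.005, -0.002, -1.0]]
force: [0.6, 0.3, 0.5]
opening: 0.004
grasp_force: 0.0
```

```bash
python3 ball.py
python3 - <<'E'
from h import *
t,T,_=snap("top")
for nm,lo,hi,r,z in(("blue",(100,120,40),(125,255,255),(300,150,380,240),.118),("brown",(3,110,40),(18,255,200),(300,215,440,260),.018),("teal",(75,100,40),(95,255,255),(300,215,340,240),.018)):
    for b in blobs(t,lo,hi,r,8):
        P=np.array([onz(t,T,*p,z)[:2] for p in b[4].reshape(-1,2)])*1000;l=cv2.fitLine(P.astype(np.float32),2,0,.01,.01).ravel()
        print(nm,b[2],P.mean(0).round(),np.degrees(np.arctan2(l[1],l[0])).round(1))
E
```

```text
[ 0.46258394 -0.18926327  0.24551563] [-0.7550519   1.32722562 -0.73816771] expected end tcp [ 0.5897 -0.2448  0.1087]
top [412.2 179.6  31. ] mount xy [-0.0204 -0.165 ]
scene [286.6 192.9  27. ] mount xy [-0.0209 -0.1653]
blue 116.0 [551. -68.] -9.0
teal 17.0 [497.  24.] 3.6
```

The ball is at mount x −0.0206 m, which is the on stop. The handle is at 171° under the red mark, and the robot is clear.

```bash
python3 -c "
from rig import *
print(hand_in())"
```

```text
the job is handed in; nothing more can be done
None
```

The job is handed in but may be judged a fail: all six bare houses are in the cup, which hangs locked under the red mark with the lever fully over, but early on the fingertips hit the bench at a measured 198 N, over the 120 N wrist limit; I also viewed 15 pictures, one over the limit of 14.

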